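# Reset the kitchenette for the next guests

### The arm

A 6-joint arm with a two-finger parallel gripper is mounted at the origin on the work surface. World frame = base frame: x ahead of the robot, y to its left, z up, the work surface at z = 0. Lengths are in m, angles in rad, forces in N, time in s.
With the tool pointing down it reaches from about 0.3 to 0.775 m from the base axis. Payload 14.6 kg.
Tool frame: the origin (TCP) lies at the very end of the fingers, on their centre line; the grasp point (between the pads) lies 19 mm behind it (pinch_z is the distance from the TCP to the grasp point, in m); z points along the fingers, y is the direction in which the jaws open and shut (so a half turn about z gives the same grasp; the last joint's range is limited). The gripper opens to 94 mm and grips with 3 to 60 N. Pads are 16 mm wide; open, the fingers measure 119 mm over their backs; the gripper's body (75 mm by 177 mm) begins 78 mm behind the grasp point.
Start: joints at [1.197, 0.3, 1.521, -0, 1.321, -0.067], TCP at [0.166, 0.524, 0.205] pointing down, gripper open.
Joint ranges: [-3.03, 3.03], [-0.79, 2.21], [0.23, 2.52], [-1.04, 4.18], [0, 3.07], [-2.55, 2.55]. Speed limits (rad/s): [2.22, 2.22, 2.57, 3.14, 3.14, 3.14].

### API

Orientations are given as [roll, pitch, yaw] about the fixed x, y, z axes, in that order (R = Rz(yaw) Ry(pitch) Rx(roll)).
In Python, from station import get_obs, camera, hand_in, pinch_z gives the robot as it stands.
- The arm moves only by the tool servo_tool, never from a script. Its argument "moves" is a list that holds one entry, the list of rows, each a list of 7 numbers: the turn, a rotation vector about the tool's x, y, z normalised to -1 to 1, where 1 is pi/2 rad, then the shift along the tool's x, y, z normalised to -1 to 1, where 1 is 500 mm, then the closure, from 0 (fully open) to 1 (shut). In form: [[[rx, ry, rz, x, y, z, hand], ...]]. A call has 1 to 12 rows; each row is the pose to reach, as a shift and turn from the pose measured when the call began, along the tool's axes at that moment; what a row does not reach only later rows make up. A row lasts 1/12 s, in which the tool goes at most 41.7 mm and 7.16 degrees, less where a joint would pass 70% of its speed; a pose out of reach is approached as far as the arm can. A call with a number of a shift or a turn outside -1 to 1 is refused whole. A call with a gripper value outside its range is refused whole. The fingers move at their own pace and stop on an object; "squeeze" is the grip in N (left out, the last holds). Time passes only in rows, so rows that repeat a pose let the fingers close. It gives the time, the measured TCP pose, the force and the opening at its end, in the units of the state.
- get_obs(): the state, without advancing time (a new reading comes with each control period).
- camera(name): name is "scene" or "top"; returns a dict with "color" (400x640x3 uint8, red, green, blue), "intrinsics" (3x3 intrinsics, pixels), "rvec" (rotation vector, rad) and "tvec" (3), from world to camera coordinates, as OpenCV has them. Camera axes: x right, y down, z forward; pixel columns grow to the right and rows downward; lengths in m; the calibration is good to about 2 mm. A picture is of the moment at which its call begins. There is no depth.
- hand_in(): hands the job in, once; it reports no verdict.
The state is a dict: "time_s": time; "qpos": joint angles; "joint_vel": joint speeds; "tau": joint torques, N m; "ee_pos": TCP position; "eef_rot": TCP orientation; "force": force on the tool from outside, world axes, zero at the start; "moment": the same for the moment, N m; "grip_width": finger opening in m.
Only numpy, scipy, OpenCV 4.12 (cv2) and the standard library are available. Lean on these libraries where they do the work, as an engineer would, in place of code of your own. Each camera call takes 0.05 s, during which the arm holds its last target.

### The job

Get the kitchenette ready for the next guests: move every knife from the drying rack into the knife block, one to a slot, blade down and fully home; hang the wooden serving board by both its holes on the two long pins of the hook rail; and count exactly three coffee capsules into the white tray, leaving the other two on the counter. Do not push about or knock over the ramekin, red lid, mug, jar or pepper mill.

Things in the scene. Friction and masses are not known exactly. Their poses are not given: they have to be found in the camera images.
- rack: grey dish-drying rack, 240 x 250 mm, fixed. Origin on the counter; x leads away from the robot, y left, z up. White cutlery caddy (56 x 172 mm, 95 mm high) along y at x = -0.055, with four slots in its top, 10 mm (y) by 28 mm (x), at y = -0.063, -0.021, 0.021, 0.063. Two wire loops 85 mm high hold the board between them at x = 0.07 (14 mm gap); two empty loops at x = 0.10, 0.12.
- block: pale wooden knife block, 64 mm (x) by 172 mm (y), 95 mm high, fixed. Origin: centre of its underside, z up. Four vertical slots in its top, 89 mm deep, each 9 mm wide (y) and 28 mm long (x), centred on x = 0 at y = -0.063, -0.021, 0.021 and 0.063, all empty at the start; any knife may go into any slot.
- knife1: red-handled knife, blade down in a caddy slot, 60 g; None if absent. Origin: blade tip; z up along the knife. Blade 85 mm long, 17 mm wide (x; last 22 mm narrower), 3 mm thick (y). Handle from z = 0.085 to 0.175, 24 mm (x) by 17 mm (y); its end rests on the top face round the slot when fully home (tip then 10 mm above the counter in caddy and block). Fingers have room on its two x sides.
- knife2: another knife, exactly like knife1; None if absent. Two to four of the four knives are present. Origin: blade tip; z up along the knife, x across the blade's width.
- knife3: another knife, exactly like knife1; None if absent. Two to four of the four knives are present. Origin: blade tip; z up along the knife, x across the blade's width.
- knife4: another knife, exactly like knife1; None if absent. Two to four of the four knives are present. Origin: blade tip; z up along the knife, x across the blade's width.
- board: wooden serving board, 180 mm wide (y), 150 mm high (z), 10 mm thick (x), 0.2 kg, standing on its lower edge between two wire loops of the rack, holes at the top. Origin: centre of its lower edge. Two square through holes, 16 x 16 mm, at y = +-0.05, z = 0.131 (19 mm below the top edge). Can be pinched by its top edge between the holes.
- hole_left (a point): centre of the board's hole at y = +0.05, mid-thickness
- hole_right (a point): centre of the board's hole at y = -0.05, mid-thickness
- rail: aluminium hook rail, 400 mm long (y), 24 mm high, on two uprights (y = +-0.185), fixed. Origin: on the counter below the middle of its front face; -x points to the robot, z up. Two steel pins, 8 mm thick, 70 mm long, leave the front face at y = +-0.05, z = 0.235 towards -x, rising 12 degrees. Measuring spoons hang at y = -0.15, a wooden spoon at y = +0.15, both fixed.
- pin_left (a point): end of the centre line of the pin at y = +0.05: 68 mm in front of the rail's face, 250 mm above the counter (the rounded end is 4 mm farther). A board left halfway along the pins stays there, with 40 mm behind it for a finger.
- pin_right (a point): the same for the pin at y = -0.05
- tray: white square-cornered tray, 130 mm (x) by 160 mm (y), 18 mm high, walls 5 mm, floor 5 mm thick, empty at the start, fixed. Origin: centre of its underside, z up.
- capsule1: copper-coloured coffee capsule standing on its flange: flange 37 mm across and 2.5 mm thick, body tapering from 31 mm above it to 28 mm, 30 mm high in all, 12 g. Origin: centre of its underside.
- capsule2: copper-coloured coffee capsule standing on its flange: flange 37 mm across and 2.5 mm thick, body tapering from 31 mm above it to 28 mm, 30 mm high in all, 12 g. Origin: centre of its underside.
- capsule3: copper-coloured coffee capsule standing on its flange: flange 37 mm across and 2.5 mm thick, body tapering from 31 mm above it to 28 mm, 30 mm high in all, 12 g. Origin: centre of its underside.
- capsule4: copper-coloured coffee capsule standing on its flange: flange 37 mm across and 2.5 mm thick, body tapering from 31 mm above it to 28 mm, 30 mm high in all, 12 g. Origin: centre of its underside.
- capsule5: copper-coloured coffee capsule standing on its flange: flange 37 mm across and 2.5 mm thick, body tapering from 31 mm above it to 28 mm, 30 mm high in all, 12 g. Origin: centre of its underside.
- ramekin: glass ramekin, 84 mm across, 45 mm high; origin under its centre. To be left alone.
- lid: red silicone lid with a small knob, 110 mm across, 25 mm high, lying on the counter; origin under its centre. To be left alone.
- mug: blue mug, 80 mm across, 90 mm high; origin under its centre. To be left alone.
- jar: amber glass jar, 70 mm across, 110 mm high; origin under its centre. To be left alone.
- pepper_mill: dark wooden pepper mill, 54 mm across, 138 mm high; origin under its centre. To be left alone.

How it is judged:
At the end, for the whole second after the job is handed in: every knife stands in a block slot, tilted under 0.12 rad, handle within 5 mm of the top face; both board holes are on the pins, within 9 mm sideways, at most 62 mm in front of the rail; exactly three capsules lie on the tray floor and the other two on the counter; all at rest (x of knife1 in the frame of block between -0.012 and 0.012 m and y of knife1 in the frame of block between -0.072 and 0.072 m and z of knife1 in the frame of block between 0.004 and 0.015 m and angle between each of knife1, knife2, knife3, knife4's own z axis and vertical below 0.12 rad and linear speed of each of knife1, knife2, knife3, knife4, board, capsule1, capsule2, capsule3, capsule4, capsule5 below 0.02 m/s and x of knife2 in the frame of block between -0.012 and 0.012 m and y of knife2 in the frame of block between -0.072 and 0.072 m and z of knife2 in the frame of block between 0.004 and 0.015 m and x of knife3 in the frame of block between -0.012 and 0.012 m and y of knife3 in the frame of block between -0.072 and 0.072 m and z of knife3 in the frame of block between 0.004 and 0.015 m and x of knife4 in the frame of block between -0.012 and 0.012 m and y of knife4 in the frame of block between -0.072 and 0.072 m and z of knife4 in the frame of block between 0.004 and 0.015 m and ((x of hole_left in the frame of rail between -0.062 and 0.003 m and y of hole_left in the frame of rail between 0.041 and 0.059 m and z of hole_left in the frame of rail between 0.226 and 0.252 m and x of hole_right in the frame of rail between -0.062 and 0.003 m and y of hole_right in the frame of rail between -0.059 and -0.041 m and z of hole_right in the frame of rail between 0.226 and 0.252 m) or (x of hole_right in the frame of rail between -0.062 and 0.003 m and y of hole_right in the frame of rail between 0.041 and 0.059 m and z of hole_right in the frame of rail between 0.226 and 0.252 m and x of hole_left in the frame of rail between -0.062 and 0.003 m and y of hole_left in the frame of rail between -0.059 and -0.041 m and z of hole_left in the frame of rail between 0.226 and 0.252 m)) and (((x of capsule1 in the frame of tray between -0.061 and 0.061 m and y of capsule1 in the frame of tray between -0.076 and 0.076 m and z of capsule1 in the frame of tray between 0 and 0.03 m) and (x of capsule2 in the frame of tray between -0.061 and 0.061 m and y of capsule2 in the frame of tray between -0.076 and 0.076 m and z of capsule2 in the frame of tray between 0 and 0.03 m) and (x of capsule3 in the frame of tray between -0.061 and 0.061 m and y of capsule3 in the frame of tray between -0.076 and 0.076 m and z of capsule3 in the frame of tray between 0 and 0.03 m) and ((x of capsule4 in the frame of tray below -0.068 m or x of capsule4 in the frame of tray above 0.068 m or y of capsule4 in the frame of tray below -0.083 m or y of capsule4 in the frame of tray above 0.083 m) and height (world z) of capsule4 below 0.025 m) and ((x of capsule5 in the frame of tray below -0.068 m or x of capsule5 in the frame of tray above 0.068 m or y of capsule5 in the frame of tray below -0.083 m or y of capsule5 in the frame of tray above 0.083 m) and height (world z) of capsule5 below 0.025 m)) or ((x of capsule1 in the frame of tray between -0.061 and 0.061 m and y of capsule1 in the frame of tray between -0.076 and 0.076 m and z of capsule1 in the frame of tray between 0 and 0.03 m) and (x of capsule2 in the frame of tray between -0.061 and 0.061 m and y of capsule2 in the frame of tray between -0.076 and 0.076 m and z of capsule2 in the frame of tray between 0 and 0.03 m) and ((x of capsule3 in the frame of tray below -0.068 m or x of capsule3 in the frame of tray above 0.068 m or y of capsule3 in the frame of tray below -0.083 m or y of capsule3 in the frame of tray above 0.083 m) and height (world z) of capsule3 below 0.025 m) and (x of capsule4 in the frame of tray between -0.061 and 0.061 m and y of capsule4 in the frame of tray between -0.076 and 0.076 m and z of capsule4 in the frame of tray between 0 and 0.03 m) and ((x of capsule5 in the frame of tray below -0.068 m or x of capsule5 in the frame of tray above 0.068 m or y of capsule5 in the frame of tray below -0.083 m or y of capsule5 in the frame of tray above 0.083 m) and height (world z) of capsule5 below 0.025 m)) or ((x of capsule1 in the frame of tray between -0.061 and 0.061 m and y of capsule1 in the frame of tray between -0.076 and 0.076 m and z of capsule1 in the frame of tray between 0 and 0.03 m) and (x of capsule2 in the frame of tray between -0.061 and 0.061 m and y of capsule2 in the frame of tray between -0.076 and 0.076 m and z of capsule2 in the frame of tray between 0 and 0.03 m) and ((x of capsule3 in the frame of tray below -0.068 m or x of capsule3 in the frame of tray above 0.068 m or y of capsule3 in the frame of tray below -0.083 m or y of capsule3 in the frame of tray above 0.083 m) and height (world z) of capsule3 below 0.025 m) and ((x of capsule4 in the frame of tray below -0.068 m or x of capsule4 in the frame of tray above 0.068 m or y of capsule4 in the frame of tray below -0.083 m or y of capsule4 in the frame of tray above 0.083 m) and height (world z) of capsule4 below 0.025 m) and (x of capsule5 in the frame of tray between -0.061 and 0.061 m and y of capsule5 in the frame of tray between -0.076 and 0.076 m and z of capsule5 in the frame of tray between 0 and 0.03 m)) or ((x of capsule1 in the frame of tray between -0.061 and 0.061 m and y of capsule1 in the frame of tray between -0.076 and 0.076 m and z of capsule1 in the frame of tray between 0 and 0.03 m) and ((x of capsule2 in the frame of tray below -0.068 m or x of capsule2 in the frame of tray above 0.068 m or y of capsule2 in the frame of tray below -0.083 m or y of capsule2 in the frame of tray above 0.083 m) and height (world z) of capsule2 below 0.025 m) and (x of capsule3 in the frame of tray between -0.061 and 0.061 m and y of capsule3 in the frame of tray between -0.076 and 0.076 m and z of capsule3 in the frame of tray between 0 and 0.03 m) and (x of capsule4 in the frame of tray between -0.061 and 0.061 m and y of capsule4 in the frame of tray between -0.076 and 0.076 m and z of capsule4 in the frame of tray between 0 and 0.03 m) and ((x of capsule5 in the frame of tray below -0.068 m or x of capsule5 in the frame of tray above 0.068 m or y of capsule5 in the frame of tray below -0.083 m or y of capsule5 in the frame of tray above 0.083 m) and height (world z) of capsule5 below 0.025 m)) or ((x of capsule1 in the frame of tray between -0.061 and 0.061 m and y of capsule1 in the frame of tray between -0.076 and 0.076 m and z of capsule1 in the frame of tray between 0 and 0.03 m) and ((x of capsule2 in the frame of tray below -0.068 m or x of capsule2 in the frame of tray above 0.068 m or y of capsule2 in the frame of tray below -0.083 m or y of capsule2 in the frame of tray above 0.083 m) and height (world z) of capsule2 below 0.025 m) and (x of capsule3 in the frame of tray between -0.061 and 0.061 m and y of capsule3 in the frame of tray between -0.076 and 0.076 m and z of capsule3 in the frame of tray between 0 and 0.03 m) and ((x of capsule4 in the frame of tray below -0.068 m or x of capsule4 in the frame of tray above 0.068 m or y of capsule4 in the frame of tray below -0.083 m or y of capsule4 in the frame of tray above 0.083 m) and height (world z) of capsule4 below 0.025 m) and (x of capsule5 in the frame of tray between -0.061 and 0.061 m and y of capsule5 in the frame of tray between -0.076 and 0.076 m and z of capsule5 in the frame of tray between 0 and 0.03 m)) or ((x of capsule1 in the frame of tray between -0.061 and 0.061 m and y of capsule1 in the frame of tray between -0.076 and 0.076 m and z of capsule1 in the frame of tray between 0 and 0.03 m) and ((x of capsule2 in the frame of tray below -0.068 m or x of capsule2 in the frame of tray above 0.068 m or y of capsule2 in the frame of tray below -0.083 m or y of capsule2 in the frame of tray above 0.083 m) and height (world z) of capsule2 below 0.025 m) and ((x of capsule3 in the frame of tray below -0.068 m or x of capsule3 in the frame of tray above 0.068 m or y of capsule3 in the frame of tray below -0.083 m or y of capsule3 in the frame of tray above 0.083 m) and height (world z) of capsule3 below 0.025 m) and (x of capsule4 in the frame of tray between -0.061 and 0.061 m and y of capsule4 in the frame of tray between -0.076 and 0.076 m and z of capsule4 in the frame of tray between 0 and 0.03 m) and (x of capsule5 in the frame of tray between -0.061 and 0.061 m and y of capsule5 in the frame of tray between -0.076 and 0.076 m and z of capsule5 in the frame of tray between 0 and 0.03 m)) or (((x of capsule1 in the frame of tray below -0.068 m or x of capsule1 in the frame of tray above 0.068 m or y of capsule1 in the frame of tray below -0.083 m or y of capsule1 in the frame of tray above 0.083 m) and height (world z) of capsule1 below 0.025 m) and (x of capsule2 in the frame of tray between -0.061 and 0.061 m and y of capsule2 in the frame of tray between -0.076 and 0.076 m and z of capsule2 in the frame of tray between 0 and 0.03 m) and (x of capsule3 in the frame of tray between -0.061 and 0.061 m and y of capsule3 in the frame of tray between -0.076 and 0.076 m and z of capsule3 in the frame of tray between 0 and 0.03 m) and (x of capsule4 in the frame of tray between -0.061 and 0.061 m and y of capsule4 in the frame of tray between -0.076 and 0.076 m and z of capsule4 in the frame of tray between 0 and 0.03 m) and ((x of capsule5 in the frame of tray below -0.068 m or x of capsule5 in the frame of tray above 0.068 m or y of capsule5 in the frame of tray below -0.083 m or y of capsule5 in the frame of tray above 0.083 m) and height (world z) of capsule5 below 0.025 m)) or (((x of capsule1 in the frame of tray below -0.068 m or x of capsule1 in the frame of tray above 0.068 m or y of capsule1 in the frame of tray below -0.083 m or y of capsule1 in the frame of tray above 0.083 m) and height (world z) of capsule1 below 0.025 m) and (x of capsule2 in the frame of tray between -0.061 and 0.061 m and y of capsule2 in the frame of tray between -0.076 and 0.076 m and z of capsule2 in the frame of tray between 0 and 0.03 m) and (x of capsule3 in the frame of tray between -0.061 and 0.061 m and y of capsule3 in the frame of tray between -0.076 and 0.076 m and z of capsule3 in the frame of tray between 0 and 0.03 m) and ((x of capsule4 in the frame of tray below -0.068 m or x of capsule4 in the frame of tray above 0.068 m or y of capsule4 in the frame of tray below -0.083 m or y of capsule4 in the frame of tray above 0.083 m) and height (world z) of capsule4 below 0.025 m) and (x of capsule5 in the frame of tray between -0.061 and 0.061 m and y of capsule5 in the frame of tray between -0.076 and 0.076 m and z of capsule5 in the frame of tray between 0 and 0.03 m)) or (((x of capsule1 in the frame of tray below -0.068 m or x of capsule1 in the frame of tray above 0.068 m or y of capsule1 in the frame of tray below -0.083 m or y of capsule1 in the frame of tray above 0.083 m) and height (world z) of capsule1 below 0.025 m) and (x of capsule2 in the frame of tray between -0.061 and 0.061 m and y of capsule2 in the frame of tray between -0.076 and 0.076 m and z of capsule2 in the frame of tray between 0 and 0.03 m) and ((x of capsule3 in the frame of tray below -0.068 m or x of capsule3 in the frame of tray above 0.068 m or y of capsule3 in the frame of tray below -0.083 m or y of capsule3 in the frame of tray above 0.083 m) and height (world z) of capsule3 below 0.025 m) and (x of capsule4 in the frame of tray between -0.061 and 0.061 m and y of capsule4 in the frame of tray between -0.076 and 0.076 m and z of capsule4 in the frame of tray between 0 and 0.03 m) and (x of capsule5 in the frame of tray between -0.061 and 0.061 m and y of capsule5 in the frame of tray between -0.076 and 0.076 m and z of capsule5 in the frame of tray between 0 and 0.03 m)) or (((x of capsule1 in the frame of tray below -0.068 m or x of capsule1 in the frame of tray above 0.068 m or y of capsule1 in the frame of tray below -0.083 m or y of capsule1 in the frame of tray above 0.083 m) and height (world z) of capsule1 below 0.025 m) and ((x of capsule2 in the frame of tray below -0.068 m or x of capsule2 in the frame of tray above 0.068 m or y of capsule2 in the frame of tray below -0.083 m or y of capsule2 in the frame of tray above 0.083 m) and height (world z) of capsule2 below 0.025 m) and (x of capsule3 in the frame of tray between -0.061 and 0.061 m and y of capsule3 in the frame of tray between -0.076 and 0.076 m and z of capsule3 in the frame of tray between 0 and 0.03 m) and (x of capsule4 in the frame of tray between -0.061 and 0.061 m and y of capsule4 in the frame of tray between -0.076 and 0.076 m and z of capsule4 in the frame of tray between 0 and 0.03 m) and (x of capsule5 in the frame of tray between -0.061 and 0.061 m and y of capsule5 in the frame of tray between -0.076 and 0.076 m and z of capsule5 in the frame of tray between 0 and 0.03 m)))); the robot touches nothing.
It fails at once if the ramekin is tipped over or pushed more than 3 cm (distance of ramekin from where it was at the start of the episode above 0.03 m or angle between ramekin's own z axis and vertical above 0.5 rad).
It fails at once if the lid is tipped over or pushed more than 3 cm (distance of lid from where it was at the start of the episode above 0.03 m or angle between lid's own z axis and vertical above 0.5 rad).
It fails at once if the mug is tipped over or pushed more than 3 cm (distance of mug from where it was at the start of the episode above 0.03 m or angle between mug's own z axis and vertical above 0.5 rad).
It fails at once if the jar is tipped over or pushed more than 3 cm (distance of jar from where it was at the start of the episode above 0.03 m or angle between jar's own z axis and vertical above 0.5 rad).
It fails at once if the pepper mill is tipped over or pushed more than 3 cm (distance of pepper_mill from where it was at the start of the episode above 0.03 m or angle between pepper_mill's own z axis and vertical above 0.5 rad).
Of knife1, knife2, knife3, knife4 only 2 to 4 are there at a start; the rules pass over those that are not, and their reading is None.
At some moment in a run one of capsule1, capsule2, capsule3, capsule4, capsule5 may be knocked a few centimetres aside while the robot is not near it.
It also fails if it takes over 210 s, if anything falls off the work surface, if the arm or the gripper's body presses on something with over 40 N, if the wrist force passes 120 N, or if a joint passes its speed limit or range.

## Working session

There is one attempt and no reset: what is moved stays moved. The work goes in short steps, Python scripts to look and compute and a tool call to move; the robot and the scene stay as the last step left them, time stands still between calls to the robot, and variables do not carry over. Pictures are saved under pics/ and viewed, and the job is handed in when it is done.

Besides the shell and the picture viewer there is one more tool, called after "Emit:" by a JSON object that holds its "name" and its "arguments". servo_tool: Moves the arm, as the interface text tells. Scaled input: -1 to 1 covers 500 mm each way for a shift and pi/2 rad each way for a turn. Its arguments: {"type":"object","properties":{"moves":{"type":"array"},"squeeze":{"type":"number"}},"required":["moves"]}

```bash
ls; mkdir -p pics; python3 - <<'E'
from station import get_obs, camera, pinch_z
import cv2
print(get_obs(),pinch_z)
for n in ("scene","top"):
    c=camera(n); cv2.imwrite(f"pics/{n}0.png",c["color"][:,:,::-1]); print(n,c["intrinsics"],c["rvec"],c["tvec"])
E
```

```text
pics
{'time_s': 0.0, 'qpos': array([ 1.19739112e+00,  3.00493276e-01,  1.52158650e+00,  7.43478407e-06,
        1.32069040e+00, -6.65940762e-02]), 'joint_vel': array([ 0.00036986, -0.00095859, -0.00202498, -0.00065871,  0.00061404,
        0.00178878]), 'tau': array([ 2.99015795e-03, -5.31788242e+01, -3.52755976e+01,  7.09837954e-02,
        2.42261623e-02, -4.22737446e-05]), 'ee_pos': array([0.16601277, 0.52407102, 0.20487187]), 'eef_rot': array([-3.14041822e+00, -8.55434529e-05,  2.83477963e+00]), 'force': array([-0.32710473,  0.44708624,  0.15803968]), 'moment': array([-0.00957914, -0.05392607,  0.03428349]), 'grip_width': 0.09415229480989042} 0.0188
scene [[439.35687779   0.         319.71152436]
 [  0.         439.35687779 204.77581051]
 [  0.           0.           1.        ]] [ 1.98081061  0.79629313 -0.42404314] [-0.43056834 -0.04390607  1.52748293]
top [[438.60188237   0.         322.55620674]
 [  0.         438.60188237 203.84144707]
 [  0.           0.           1.        ]] [ 2.09708018 -2.15822286  0.2014087 ] [0.05077642 0.5976423  1.27468246]
```

View pics/scene0.png

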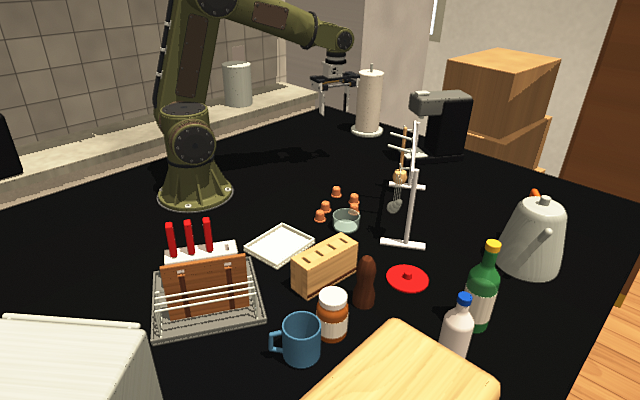

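View pics/top0.png

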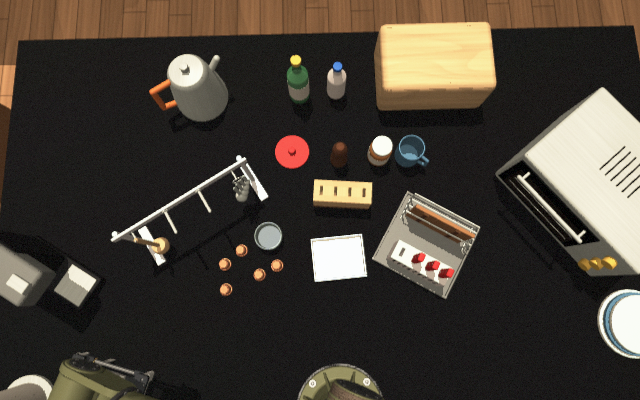

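```bash
cat > h.py <<'E'
import numpy as np, cv2
from scipy.spatial.transform import Rotation as R
from station import get_obs, camera, hand_in, pinch_z
def P(c,pts):
    return cv2.projectPoints(np.asarray(pts,float).reshape(-1,3),c["rvec"],c["tvec"],c["intrinsics"],None)[0].reshape(-1,2)
def ray(c,u,v,z):
    Rm=cv2.Rodrigues(np.asarray(c["rvec"]))[0]; o=-Rm.T@np.asarray(c["tvec"]).ravel()
    d=Rm.T@np.linalg.inv(c["intrinsics"])@[u,v,1]
    return o+d*(z-o[2])/d[2]
def crop(c,x0,y0,w,h,name,s=None,grid=10,pts=None):
    s=s or min(800//w,600//h)
    im=cv2.resize(np.ascontiguousarray(c["color"][y0:y0+h,x0:x0+w,::-1]),None,fx=s,fy=s,interpolation=cv2.INTER_CUBIC)
    for g in range((x0+grid-1)//grid*grid,x0+w,grid):
        x=int((g-x0+.5)*s); cv2.line(im,(x,0),(x,6),(0,255,0)); cv2.putText(im,str(g),(x-10,16),0,.35,(0,255,0))
    for g in range((y0+grid-1)//grid*grid,y0+h,grid):
        y=int((g-y0+.5)*s); cv2.line(im,(0,y),(6,y),(0,255,0)); cv2.putText(im,str(g),(8,y+4),0,.35,(0,255,0))
    if pts is not None:
        for p in pts:
            q=((np.asarray(p)-[x0,y0]+.5)*s).astype(int); cv2.circle(im,tuple(int(a) for a in q),2,(255,0,255),-1)
    cv2.imwrite(f"pics/{name}.png",im)
def fit(obs, model_pts, x0):
    """obs: list of (cam, idx, u, v); model_pts Nx3 in object frame; find x,y,yaw"""
    from scipy.optimize import least_squares
    m=np.asarray(model_pts,float)
    def f(p):
        r=[]
        Q=m@R.from_euler('z',p[2]).as_matrix().T+[p[0],p[1],0]
        for c,i,u,v in obs: r+=list(P(c,Q[i])[0]-[u,v])
        return np.array(r)
    s=least_squares(f,x0,loss='soft_l1')
    return s.x,f(s.x).reshape(-1,2)
E
python3 - <<'E'
from h import *
t=camera("top")
crop(t,300,170,190,130,"t_a",4); crop(t,100,140,190,170,"t_b",3.5 and 3)
s=camera("scene"); crop(s,140,210,220,135,"s_a",3); crop(s,300,110,140,170,"s_b",3)
import numpy as np
np.save("t.npy",t,allow_pickle=True); np.save("s.npy",s,allow_pickle=True)
E
```

```text
(no output)
```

View pics/t_a.png

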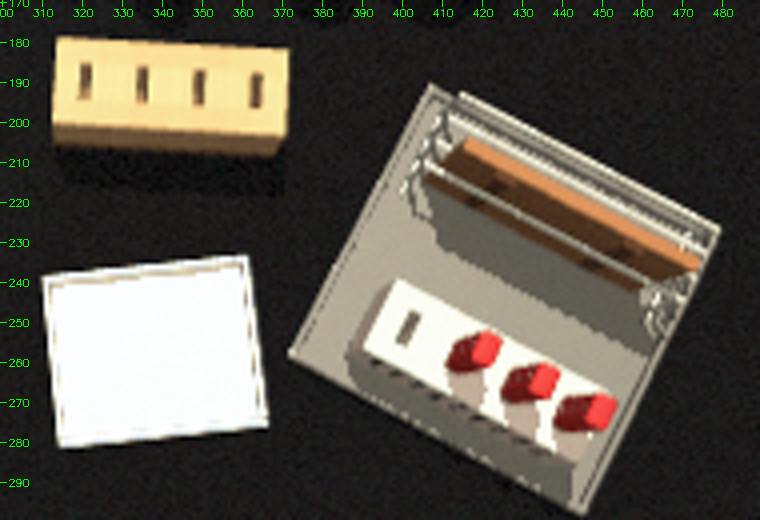

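View pics/t_b.png

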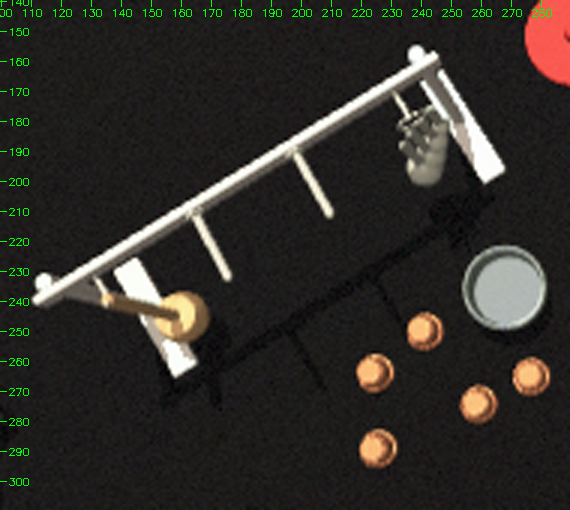

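View pics/s_a.png

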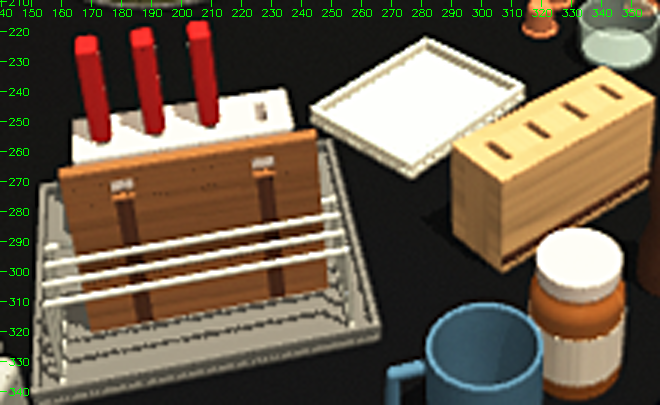

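View pics/s_b.png

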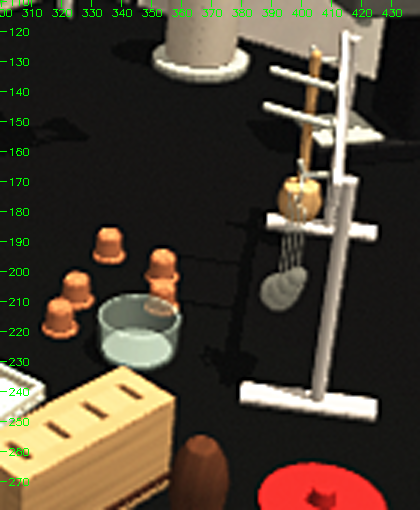

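```bash
cat > f1.py <<'E'
from h import *
t=np.load("t.npy",allow_pickle=True).item(); s=np.load("s.npy",allow_pickle=True).item()
TA=lambda i,x,y:(t,i,300+x/4-.5,170+y/4-.5)
TB=lambda i,x,y:(t,i,100+x/3-.5,140+y/3-.5)
SA=lambda i,x,y:(s,i,140+x/3-.5,210+y/3-.5)
SB=lambda i,x,y:(s,i,300+x/3-.5,110+y/3-.5)
# block: 0-3 slots y=.063.. ; 4..7 top corners
bm=[(0,.063,.095),(0,.021,.095),(0,-.021,.095),(0,-.063,.095),(.032,.086,.095),(.032,-.086,.095),(-.032,-.086,.095),(-.032,.086,.095),(.032,-.086,0)]
bo=[TA(0,85,82),TA(1,142,85),TA(2,199,88),TA(3,256,91),TA(4,58,37),TA(5,289,48),TA(6,285,136),TA(7,52,126),
 SA(3,498,150),SA(2,539,129),SA(1,575,110),SA(0,609,92),SA(6,452,148),SA(5,502,180),SA(4,655,98),SA(7,604,67),SA(8,500,272)]
tm=[(.065,.08,.018),(.065,-.08,.018),(-.065,-.08,.018),(-.065,.08,.018)]
to=[TA(0,43,276),TA(1,248,256),TA(2,268,427),TA(3,61,447),SA(3,425,38),SA(0,525,92),SA(1,412,178),SA(2,310,112)]
cm=[(-.055,.063,.095),(-.027,.086,.095),(-.083,.086,.095),(-.083,-.086,.095),(-.027,-.086,.095),(-.055,.021,.185),(-.055,-.021,.185),(-.055,-.063,.185)]
co=[TA(0,409,328),TA(1,398,280),TA(2,362,345),TA(5,488,347),TA(6,545,377),TA(7,601,410),SA(0,261,112),SA(7,87,43),SA(6,142,35),SA(5,198,27)]
rm=[(-.068,.05,.250),(-.068,-.05,.25),(0,.05,.235),(0,-.05,.235)]
ro=[TB(0,229,277),TB(1,330,214),TB(2,192,212),TB(3,295,152),SB(1,264,105),SB(0,272,69)]
for n,m,o,x0 in (("block",bm,bo,[.5,0,0]),("tray",tm,to,[.4,0,0]),("rack",cm,co,[.4,-.3,-.5]),("rail",rm,ro,[.5,.4,.5])):
    x,r=fit(o,m,x0); print(n,np.round(x,4)); print(np.round(r,1).tolist())
for n,x,y in (("c",424,330),("c",374,372),("c",478,403),("c",531,376),("c",377,447),("ramekin",504,286)):
    _,_,u,v=TB(0,x,y); print(n,ray(t,u,v,.03 if n=="c" else .045)[:2].round(4))
E
python3 f1.py
```

```text
block [ 0.6283 -0.0256 -0.085 ]
[[0.3, -0.2], [0.2, -0.1], [0.2, -0.1], [0.1, -0.1], [-0.1, 0.1], [0.1, 0.6], [0.3, -0.2], [0.1, -1.0], [0.2, -0.2], [-0.5, 0.0], [-0.2, -0.1], [0.3, -0.3], [-0.2, -1.9], [0.3, 0.2], [0.1, -0.2], [-0.3, -0.5], [0.7, -0.1]]
tray [ 0.4405 -0.011   0.079 ]
[[0.1, -0.2], [0.5, -0.7], [0.9, -1.0], [0.0, -0.2], [0.4, -0.5], [-0.0, -2.7], [-0.4, -5.1], [-0.1, -1.7]]
rack [ 0.4613 -0.2724 -0.5304]
[[0.0, -0.2], [0.1, -0.5], [0.3, 0.3], [0.4, 0.1], [0.3, 0.2], [0.5, -0.3], [0.2, -0.4], [0.1, -0.6], [0.4, -0.4], [0.1, -0.2]]
rail [0.5848 0.404  0.5431]
[[-0.4, 0.1], [0.0, 0.1], [1.0, 0.6], [0.1, 0.3], [0.8, 0.3], [0.6, 0.1]]
c [0.4699 0.2849]
c [0.4293 0.3348]
c [0.3955 0.2306]
c [0.4207 0.1774]
c [0.3552 0.331 ]
ramekin [0.5105 0.2021]
```

```bash
cat >> h.py <<'E'
def W(o,p): # o=(x,y,yaw) object frame point -> world
    p=np.asarray(p,float); return np.r_[np.asarray(o[:2])+R.from_euler('z',o[2]).as_matrix()[:2,:2]@p[:2],p[2:]]
RACK=(.4613,-.2724,-.5304); BLOCK=(.6283,-.0256,-.085); TRAY=(.4405,-.011,.079); RAIL=(.5848,.404,.5431)
def mv(pos,yaw=None,rpy=None):
    o=get_obs(); A=R.from_euler('xyz',o["eef_rot"]); T=R.from_euler('xyz',rpy if rpy is not None else [np.pi,0,yaw])
    d=A.inv().apply(np.asarray(pos)-o["ee_pos"]); rv=(A.inv()*T).as_rotvec()
    print("turn",np.round(rv/(np.pi/2),4),"shift",np.round(d/.5,4),"| now",o["ee_pos"].round(4),o["eef_rot"].round(3),"F",o["force"].round(1),"w",round(o["grip_width"],4),"t",round(o["time_s"],2), "need rows",round(max(np.linalg.norm(d)/.0417,np.degrees(np.linalg.norm(rv))/7.16),1))
E
cat > f2.py <<'E'
from f1 import *
from scipy.optimize import least_squares
m=[(0,.05,.131),(0,-.05,.131),(0,.09,.15),(0,-.09,.15)]
obs=[(s,(-.0+.005,-.05,.131),122,187),(s,(.005,.05,.131),263,163),(s,(.005,-.09,.15),60,172),(s,(.005,.09,.15),317,132),(s,(.005,-.09,0),92,330),(s,(.005,.09,0),328,288),
     (t,(.005,.09,.15),466,138),(t,(-.005,.09,.15),455,155),(t,(.005,-.09,.15),705,262)]
def f(p):
    r=[]
    for c,q,x,y in obs:
        uv=np.array([140+x/3-.5,210+y/3-.5]) if c is s else np.array([300+x/4-.5,170+y/4-.5])
        w=W(p[:3],q); w[2]+=p[3]; r+=list(P(c,w)[0]-uv)
    return np.array(r)
b0=W(RACK,(.07,0,0)); S=least_squares(f,[b0[0],b0[1],RACK[2],.01],loss='soft_l1'); print(b0,S.x.round(4)); print(f(S.x).reshape(-1,2).round(1).tolist())
# in rack frame
d=np.array(S.x[:2])-RACK[:2]; print(R.from_euler('z',-RACK[2]).as_matrix()[:2,:2]@d)
E
python3 f2.py | tail -4; python3 -c "
from h import *
mv([.30,-.15,.3],1.04)"
```

```text
ramekin [0.5105 0.2021]
[ 0.52168234 -0.30781149  0.        ] [ 0.521  -0.3026 -0.5219  0.0075]
[[0.2, -0.4], [0.2, -0.1], [-0.1, 0.8], [-0.2, 0.5], [-0.0, -0.1], [0.1, -1.1], [0.2, 0.6], [1.4, -0.5], [-0.9, -0.0]]
[0.06680165 0.00417986]
turn [-4.0000e-04  3.0000e-04  1.1426e+00] shift [-0.6626 -1.2046 -0.189 ] | now [0.166  0.5242 0.2051] [-3.141 -0.     2.835] F [0.  0.3 0.5] w 0.094 t 0.2 need rows 16.6
```

```bash
python3 -c "
from h import *
mv([.40,.15,.34],1.94)"
```

```text
turn [-4.000e-04  1.000e-04  5.696e-01] shift [-0.6721 -0.5723 -0.2695] | now [0.166  0.5242 0.2051] [-3.141 -0.     2.835] F [0.  0.3 0.5] w 0.094 t 0.2 need rows 11.1
```

Emit:
{"name": "servo_tool", "arguments": {"moves": [[[0, 0, 0.57, -0.672, -0.572, -0.27, 0.4], [0, 0, 0.57, -0.672, -0.572, -0.27, 0.4], [0, 0, 0.57, -0.672, -0.572, -0.27, 0.4], [0, 0, 0.57, -0.672, -0.572, -0.27, 0.4], [0, 0, 0.57, -0.672, -0.572, -0.27, 0.4], [0, 0, 0.57, -0.672, -0.572, -0.27, 0.4], [0, 0, 0.57, -0.672, -0.572, -0.27, 0.4], [0, 0, 0.57, -0.672, -0.572, -0.27, 0.4], [0, 0, 0.57, -0.672, -0.572, -0.27, 0.4], [0, 0, 0.57, -0.672, -0.572, -0.27, 0.4], [0, 0, 0.57, -0.672, -0.572, -0.27, 0.4], [0, 0, 0.57, -0.672, -0.572, -0.27, 0.4]]], "squeeze": 30}}

```text
time_s: 1.2
ee_pos: [0.4025, 0.1459, 0.342]
eef_rot: [3.14, 0.002, 1.935]
force: [-0.3, 0.2, -0.1]
grip_width: 0.0567
```

```bash
python3 -c "
from h import *
mv([.521,-.3026,.25],np.pi/2-.525)"
```

```text
turn [1.600e-03 5.000e-04 5.658e-01] shift [-0.9223 -0.098   0.1855] | now [0.4025 0.1459 0.342 ] [3.140e+00 2.000e-03 1.935e+00] F [-0.3  0.2 -0.1] w 0.0567 t 1.2 need rows 11.3
```

Emit:
{"name": "servo_tool", "arguments": {"moves": [[[0.0016, 0.0005, 0.566, -0.922, -0.098, 0.1855, 0.6], [0.0016, 0.0005, 0.566, -0.922, -0.098, 0.1855, 0.6], [0.0016, 0.0005, 0.566, -0.922, -0.098, 0.1855, 0.6], [0.0016, 0.0005, 0.566, -0.922, -0.098, 0.1855, 0.6], [0.0016, 0.0005, 0.566, -0.922, -0.098, 0.1855, 0.6], [0.0016, 0.0005, 0.566, -0.922, -0.098, 0.1855, 0.6], [0.0016, 0.0005, 0.566, -0.922, -0.098, 0.1855, 0.6], [0.0016, 0.0005, 0.566, -0.922, -0.098, 0.1855, 0.6], [0.0016, 0.0005, 0.566, -0.922, -0.098, 0.1855, 0.6], [0.0016, 0.0005, 0.566, -0.922, -0.098, 0.1855, 0.6], [0.0016, 0.0005, 0.566, -0.922, -0.098, 0.1855, 0.6], [0.0016, 0.0005, 0.566, -0.922, -0.098, 0.1855, 0.6]]]}}

```text
time_s: 2.2
ee_pos: [0.5209, -0.3058, 0.2477]
eef_rot: [-3.139, 0.0, 1.043]
force: [-0.6, 0.3, -0.2]
grip_width: 0.038
```

```bash
python3 -c "
from h import *
mv([.521,-.3026,.134],np.pi/2-.525)
for n in ('scene','top'):
  c=camera(n); p=P(c,[get_obs()['ee_pos']])[0]; print(p); crop(c,int(p[0])-65,int(p[1])-50,130,100,n+'1')"
```

```text
turn [-0.0016  0.0001 -0.0015] shift [ 0.0056 -0.0024  0.2273] | now [ 0.5209 -0.3058  0.2477] [-3.139  0.     1.043] F [-0.6  0.3 -0.2] w 0.038 t 2.2 need rows 2.7
[196.36482891 225.5244828 ]
[454.96941586 216.34757696]
```

View pics/scene1.png

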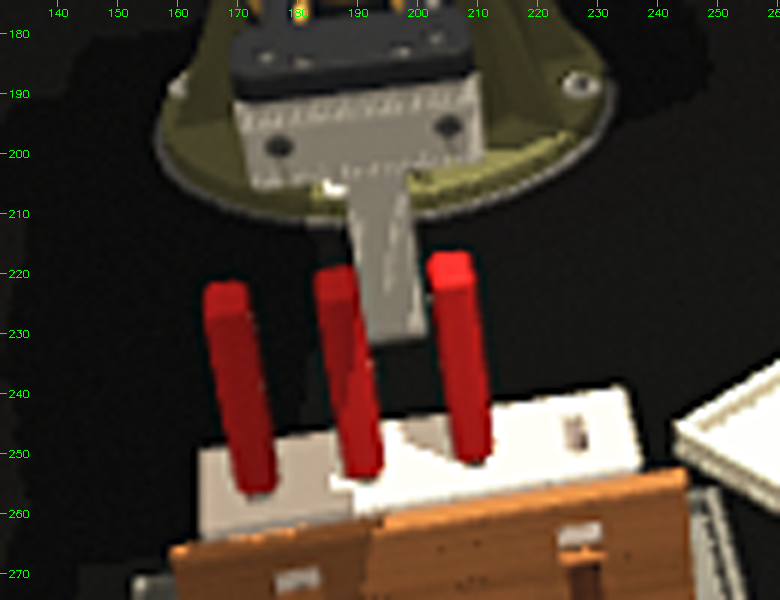

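View pics/top1.png

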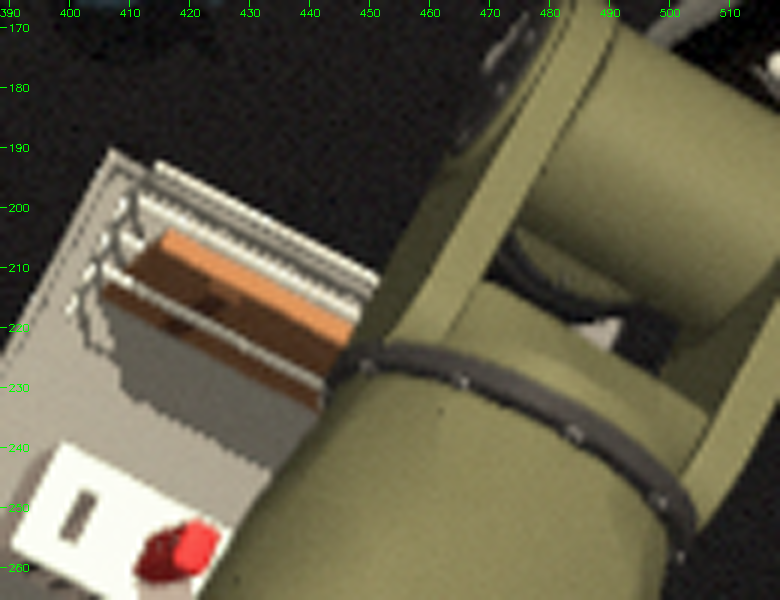

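Emit:
{"name": "servo_tool", "arguments": {"moves": [[[-0.0016, 0, -0.0015, 0.0056, -0.0024, 0.06, 0.6], [-0.0016, 0, -0.0015, 0.0056, -0.0024, 0.12, 0.6], [-0.0016, 0, -0.0015, 0.0056, -0.0024, 0.18, 0.6], [-0.0016, 0, -0.0015, 0.0056, -0.0024, 0.21, 0.6], [-0.0016, 0, -0.0015, 0.0056, -0.0024, 0.227, 0.6], [-0.0016, 0, -0.0015, 0.0056, -0.0024, 0.227, 0.6], [-0.0016, 0, -0.0015, 0.0056, -0.0024, 0.227, 0.8], [-0.0016, 0, -0.0015, 0.0056, -0.0024, 0.227, 1], [-0.0016, 0, -0.0015, 0.0056, -0.0024, 0.227, 1], [-0.0016, 0, -0.0015, 0.0056, -0.0024, 0.227, 1], [-0.0016, 0, -0.0015, 0.0056, -0.0024, 0.227, 1], [-0.0016, 0, -0.0015, 0.0056, -0.0024, 0.227, 1]]]}}

```text
time_s: 3.3
ee_pos: [0.5215, -0.3016, 0.135]
eef_rot: [3.14, -0.0, 1.045]
force: [3.5, -1.8, 2.4]
grip_width: 0.0101
```

```bash
python3 -c "
from h import *
mv([.521,-.3026,.134],np.pi/2-.525);mv([.519,-.3026,.30],np.pi/2-.525)
for n in ('scene',):
  c=camera(n); p=P(c,[get_obs()['ee_pos']])[0]; print(p); crop(c,int(p[0])-65,int(p[1])-50,130,100,n+'2')"
```

```text
turn [ 0.0013 -0.     -0.0005] shift [-0.0022  0.0001  0.0019] | now [ 0.5215 -0.3016  0.135 ] [ 3.14  -0.     1.045] F [ 3.5 -1.8  2.4] w 0.0101 t 3.3 need rows 0.0
turn [ 0.0013 -0.     -0.0005] shift [-0.0041 -0.0027 -0.3301] | now [ 0.5215 -0.3016  0.135 ] [ 3.14  -0.     1.045] F [ 3.5 -1.8  2.4] w 0.0101 t 3.3 need rows 4.0
[204.70915374 267.3406293 ]
```

View pics/scene2.png

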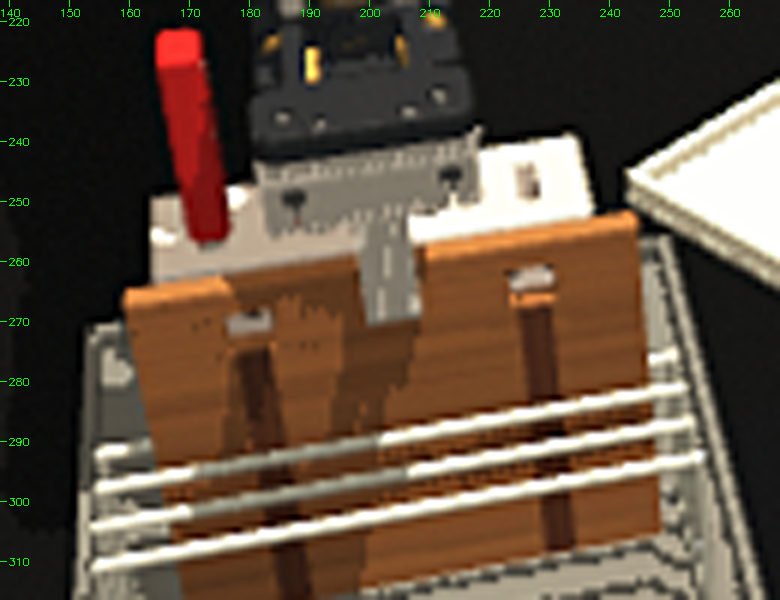

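Emit:
{"name": "servo_tool", "arguments": {"moves": [[[0, 0, 0, 0, 0, -0.02, 1], [0, 0, 0, 0, 0, -0.06, 1], [0, 0, 0, 0, 0, -0.1, 1], [0, 0, 0, 0, 0, -0.15, 1], [0, 0, 0, 0, 0, -0.2, 1], [0, 0, 0, 0, 0, -0.26, 1], [0, 0, 0, 0, 0, -0.32, 1], [0, 0, 0, 0, 0, -0.36, 1], [0, 0, 0, 0, 0, -0.39, 1], [0, 0, 0, 0, 0, -0.4, 1], [0, 0, 0, 0, 0, -0.4, 1]]]}}

```text
time_s: 4.27
ee_pos: [0.5211, -0.3015, 0.3355]
eef_rot: [3.139, 0.0, 1.045]
force: [0.6, 0.5, -2.0]
grip_width: 0.0097
```

```bash
python3 -c "
from h import *
mv([.43,-.08,.36],1.5)
for n in ('scene',):
  c=camera(n); p=P(c,[get_obs()['ee_pos']])[0]; print(p); crop(c,int(p[0])-65,int(p[1])-30,130,100,n+'3')"
```

```text
turn [ 0.0016  0.0004 -0.2896] shift [ 0.2917 -0.3798 -0.05  ] | now [ 0.5211 -0.3015  0.3355] [3.139 0.    1.045] F [ 0.6  0.5 -2. ] w 0.0097 t 4.27 need rows 5.8
[193.403855  187.3727551]
```

View pics/scene3.png

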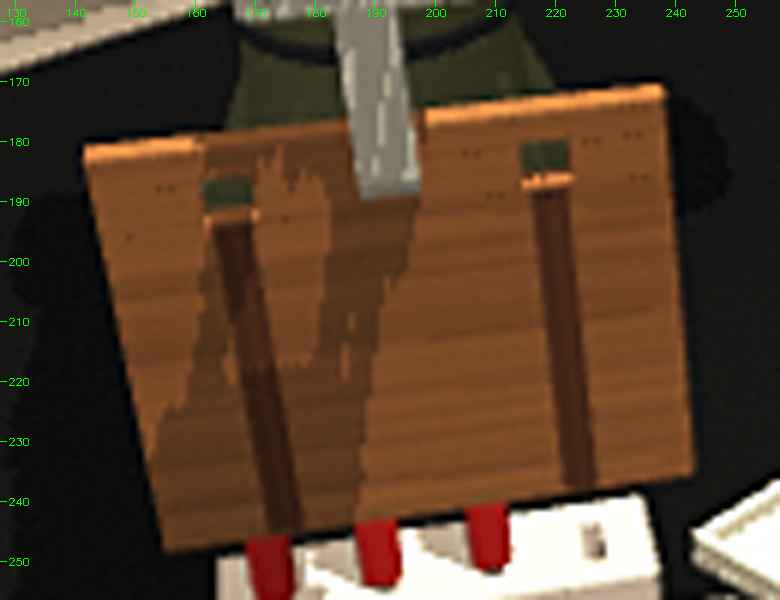

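```bash
cat > bf.py <<'E'
from h import *
from scipy.optimize import least_squares
def boardfit(c,obs,x0):
    """obs: (boardpoint,(u,v)); 6dof: pos(board origin), rotvec"""
    pts=np.array([o[0] for o in obs],float); uv=np.array([o[1] for o in obs],float)
    def f(p): return (P(c,R.from_rotvec(p[3:]).apply(pts)+p[:3])-uv).ravel()
    S=least_squares(f,x0,loss='soft_l1'); return S.x,f(S.x).reshape(-1,2)
E
python3 - <<'E'
from bf import *
c=camera("scene"); o=get_obs(); ee=o["ee_pos"]
k=lambda x,y:(128+x/6-.5,157+y/6-.5)
X=.005
obs=[((X,-.05,.131),k(231,200)),((X,.05,.131),k(546,165)),((X,-.09,.15),k(86,163)),((X,.09,.15),k(666,99)),((-X,-.09,.15),k(84,148)),((-X,.09,.15),k(664,85)),((X,-.09,0),k(164,552)),((X,.09,0),k(693,472))]
x,r=boardfit(c,obs,[ee[0],ee[1],ee[2]-.125,0,0,-.525])
print(x.round(4),r.round(1).tolist())
T=R.from_euler('xyz',o["eef_rot"]);B=R.from_rotvec(x[3:])
print("board origin in tool",T.inv().apply(x[:3]-ee).round(4)," euler in world",B.as_euler('ZYX').round(3))
for q in ((0,.05,.131),(0,-.05,.131)): print((T.inv().apply(B.apply(q)+x[:3]-ee)).round(4))
E
```

```text
[ 0.5221 -0.3042  0.2091 -0.0036  0.0113 -0.5116] [[-0.3, 0.1], [0.4, -0.2], [-0.1, -0.0], [0.1, -0.0], [0.3, 0.0], [-0.3, 0.1], [-0.1, -0.1], [0.0, 0.1]]
board origin in tool [-0.002   0.0025  0.1244]  euler in world [-0.512  0.01  -0.006]
[ 0.0489  0.003  -0.0063]
[-0.0511  0.0045 -0.0069]
```

```bash
python3 -c "
from h import *
t=camera('top'); s=camera('scene')
crop(t,105,150,145,100,'t_r',5); crop(s,380,110,60,75,'s_r',8)
np.save('t2.npy',t,allow_pickle=True)"
```

```text
(no output)
```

View pics/t_r.png

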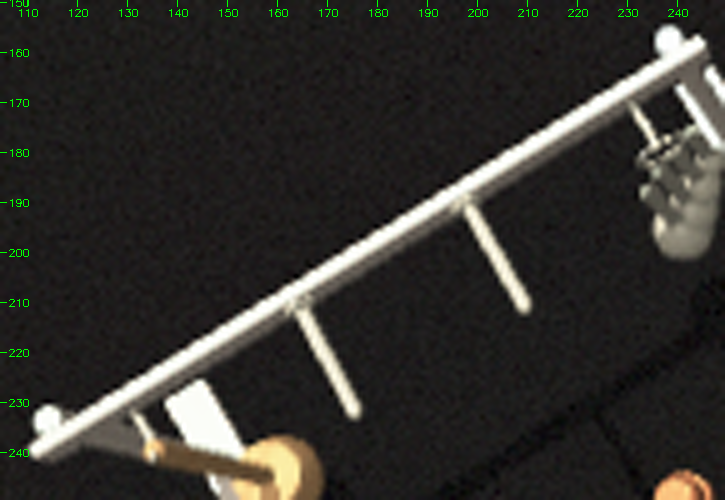

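View pics/s_r.png

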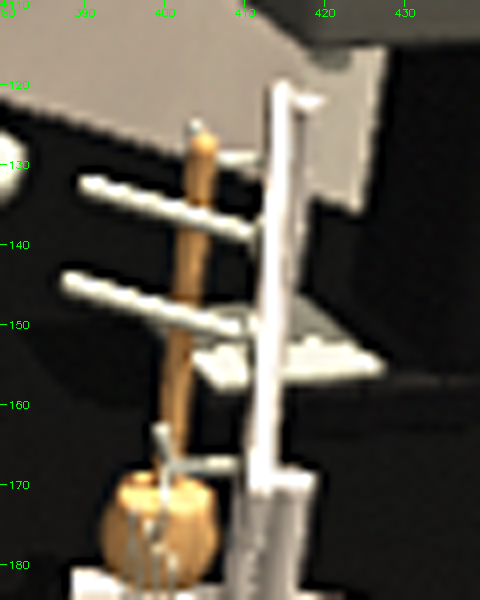

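```bash
python3 - <<'E'
from h import *
t=np.load("t.npy",allow_pickle=True).item(); s=np.load("s.npy",allow_pickle=True).item()
A=lambda i,x,y:(t,i,105+x/5-.5,150+y/5-.5)
B=lambda i,x,y:(s,i,380+x/8-.5,110+y/8-.5)
m=[(-.071,.05,.2505),(-.071,-.05,.2505),(0,.05,.235),(0,-.05,.235),(0,.2,.247),(0,-.2,.247)]
T=[A(0,356,416),A(1,526,311),A(2,297,307),A(3,462,204)]
S=[B(0,80,182),B(1,64,280),B(2,255,236),B(3,245,329)]
for o in (T,S,T+S):
    x,r=fit(o,m,[.58,.4,.54]); print(x.round(4),r.round(1).tolist())
E
```

```text
[0.5848 0.4058 0.5546] [[-0.1, 0.2], [-0.2, -0.2], [0.0, 0.0], [0.2, -0.0]]
[0.5818 0.4059 0.5508] [[-0.3, -0.3], [-0.5, -0.4], [0.2, -0.2], [0.7, 0.8]]
[0.5839 0.4054 0.5545] [[0.1, 0.5], [-0.1, 0.2], [0.2, 0.4], [0.4, 0.3], [0.1, -0.0], [0.0, -0.1], [0.6, 0.1], [1.3, 1.1]]
```

```bash
sed -i 's/RAIL=.*/RAIL=(.584,.4055,.553)/' h.py; python3 -c "
from h import *
mv([.46,.03,.36],1.58)"
```

```text
turn [-3.000e-04 -2.000e-04 -3.406e-01] shift [ 0.512  -0.438  -0.0529] | now [ 0.5209 -0.3013  0.3334] [-3.141 -0.     1.045] F [-0.1  0.7 -2.6] w 0.0097 t 4.47 need rows 8.1
```

Emit:
{"name": "servo_tool", "arguments": {"moves": [[[0, 0, -0.03, 0.04, -0.035, -0.01, 1], [0, 0, -0.07, 0.1, -0.085, -0.03, 1], [0, 0, -0.1, 0.155, -0.13, -0.05, 1], [0, 0, -0.14, 0.21, -0.18, -0.053, 1], [0, 0, -0.17, 0.26, -0.22, -0.053, 1], [0, 0, -0.21, 0.315, -0.27, -0.053, 1], [0, 0, -0.24, 0.365, -0.31, -0.053, 1], [0, 0, -0.28, 0.42, -0.36, -0.053, 1], [0, 0, -0.31, 0.465, -0.4, -0.053, 1], [0, 0, -0.33, 0.495, -0.425, -0.053, 1], [0, 0, -0.34, 0.512, -0.438, -0.053, 1], [0, 0, -0.34, 0.512, -0.438, -0.053, 1]]]}}

```text
time_s: 5.47
ee_pos: [0.4597, 0.0314, 0.3597]
eef_rot: [-3.141, -0.001, 1.582]
force: [-0.1, -0.4, -1.8]
grip_width: 0.0099
```

```bash
python3 -c "
from h import *
p=W(RAIL,(-.14,.001,.30)); print(p)
mv(p,np.pi/2+.553)"
```

```text
[0.46434139 0.33281701 0.3       ]
turn [-0.0005 -0.0005 -0.3451] shift [0.6027 0.016  0.1197] | now [0.4597 0.0314 0.3597] [-3.141e+00 -1.000e-03  1.582e+00] F [-0.1 -0.4 -1.8] w 0.0099 t 5.47 need rows 7.4
```

Emit:
{"name": "servo_tool", "arguments": {"moves": [[[0, 0, -0.03, 0.04, 0.001, 0, 1], [0, 0, -0.07, 0.11, 0.003, 0.01, 1], [0, 0, -0.11, 0.18, 0.005, 0.02, 1], [0, 0, -0.14, 0.25, 0.007, 0.04, 1], [0, 0, -0.18, 0.32, 0.009, 0.06, 1], [0, 0, -0.22, 0.39, 0.011, 0.08, 1], [0, 0, -0.26, 0.46, 0.013, 0.09, 1], [0, 0, -0.3, 0.53, 0.014, 0.11, 1], [0, 0, -0.33, 0.575, 0.015, 0.118, 1], [-0.0005, -0.0005, -0.345, 0.6, 0.016, 0.12, 1], [-0.0005, -0.0005, -0.345, 0.603, 0.016, 0.12, 1], [-0.0005, -0.0005, -0.345, 0.603, 0.016, 0.12, 1]]]}}

```text
time_s: 6.47
ee_pos: [0.4649, 0.3322, 0.2997]
eef_rot: [-3.141, 0.0, 2.122]
force: [0.0, 0.3, -2.3]
grip_width: 0.0095
```

```bash
python3 -c "
from h import *
mv(W(RAIL,(-.095,.001,.2425)),np.pi/2+.553)
for n in ('scene','top'):
  c=camera(n); p=P(c,[W(RAIL,(-.07,0,.25))])[0]; crop(c,int(p[0])-65,int(p[1])-50,130,100,n+'4')"
```

```text
turn [-0.0003  0.0002 -0.0013] shift [0.0019 0.0898 0.1143] | now [0.4649 0.3322 0.2997] [-3.141  0.     2.122] F [ 0.   0.3 -2.3] w 0.0095 t 6.47 need rows 1.7
```

View pics/scene4.png

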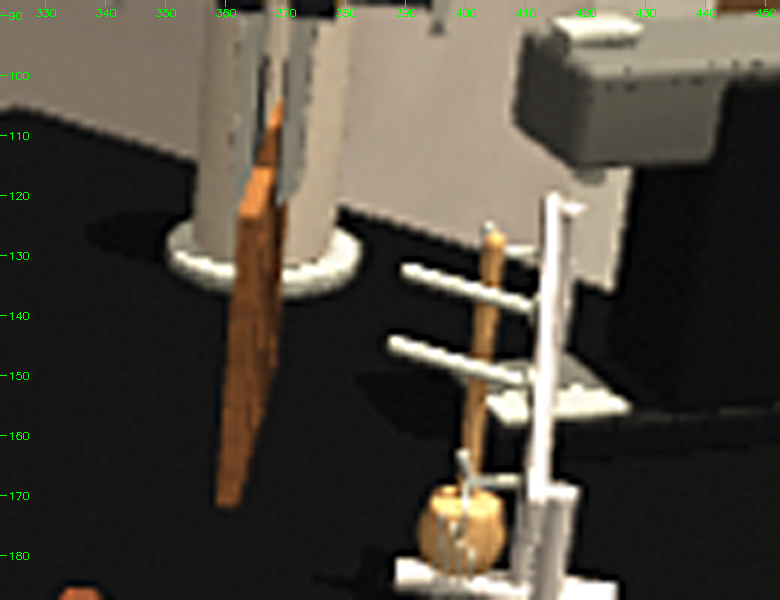

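View pics/top4.png

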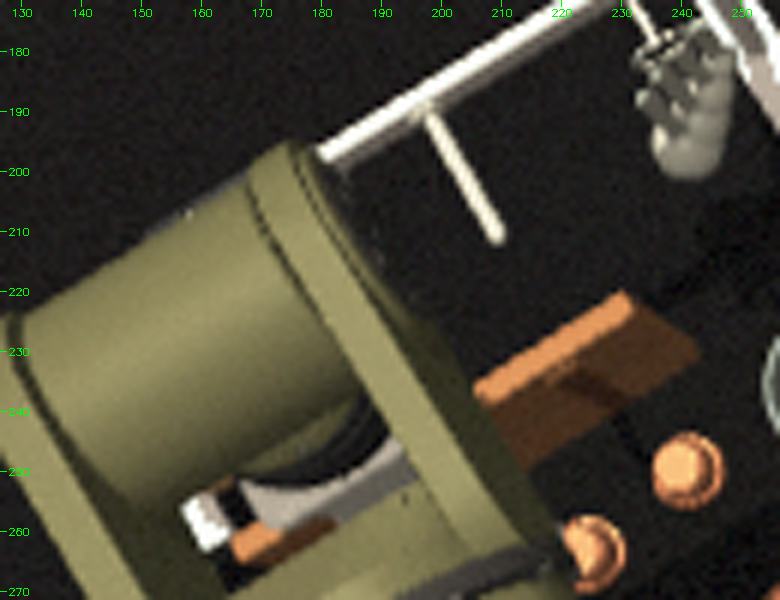

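```bash
python3 - <<'E'
from h import *
c=camera('top'); o=get_obs(); T=R.from_euler('xyz',o["eef_rot"])
pr=[o["ee_pos"]+T.apply([x,y,-.0255]) for x in(-.091,.089) for y in (-.005,.005)]
q=P(c,pr); p=P(c,[W(RAIL,(-.07,0,.25))])[0]
print(q.round(1)); crop(c,195,195,70,60,'t5',pts=np.r_[q,P(c,[W(RAIL,(-.071,-.05,.2505)),W(RAIL,(0,-.05,.235))])])
E
```

```text
[[232.6 223.1]
 [230.4 219.6]
 [166.6 264.8]
 [164.5 261.2]]
```

View pics/t5.png

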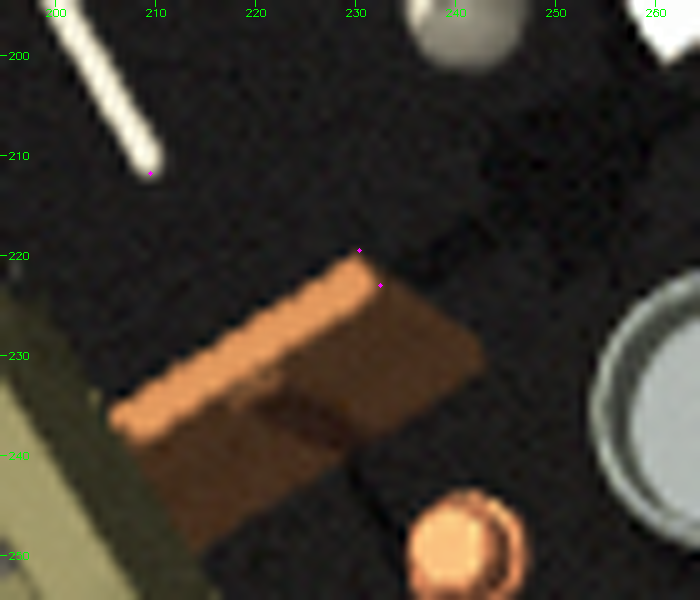

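Emit:
{"name": "servo_tool", "arguments": {"moves": [[[0, 0, -0.001, 0.002, 0.02, 0.06, 1], [0, 0, -0.001, 0.002, 0.05, 0.1, 1], [0, 0, -0.001, 0.002, 0.08, 0.111, 1], [0, 0, -0.001, 0.002, 0.09, 0.111, 1], [0, 0, -0.001, 0.002, 0.1, 0.111, 1], [0, 0, -0.001, 0.002, 0.11, 0.111, 1], [0, 0, -0.001, 0.002, 0.118, 0.111, 1], [0, 0, -0.001, 0.002, 0.124, 0.111, 1], [0, 0, -0.001, 0.002, 0.13, 0.111, 1], [0, 0, -0.001, 0.002, 0.136, 0.1115, 1], [0, 0, -0.001, 0.002, 0.142, 0.113, 1], [0, 0, -0.001, 0.002, 0.142, 0.113, 1]]]}}

```text
time_s: 7.62
ee_pos: [0.5252, 0.3697, 0.2438]
eef_rot: [3.141, 0.0, 2.123]
force: [0.2, -0.0, -2.6]
grip_width: 0.0095
```

```bash
python3 -c "
from h import *
mv(W(RAIL,(-.035,.001,.236)),np.pi/2+.553)
for n in ('scene','top'):
  c=camera(n); p=P(c,[W(RAIL,(-.07,0,.25))])[0]; crop(c,int(p[0])-50,int(p[1])-40,100,75,n+'6')"
```

```text
turn [ 0.0004  0.0001 -0.0008] shift [0.0011 0.0677 0.0156] | now [0.5252 0.3697 0.2438] [3.141 0.    2.123] F [ 0.2 -0.  -2.6] w 0.0095 t 7.62 need rows 0.8
```

View pics/scene6.png

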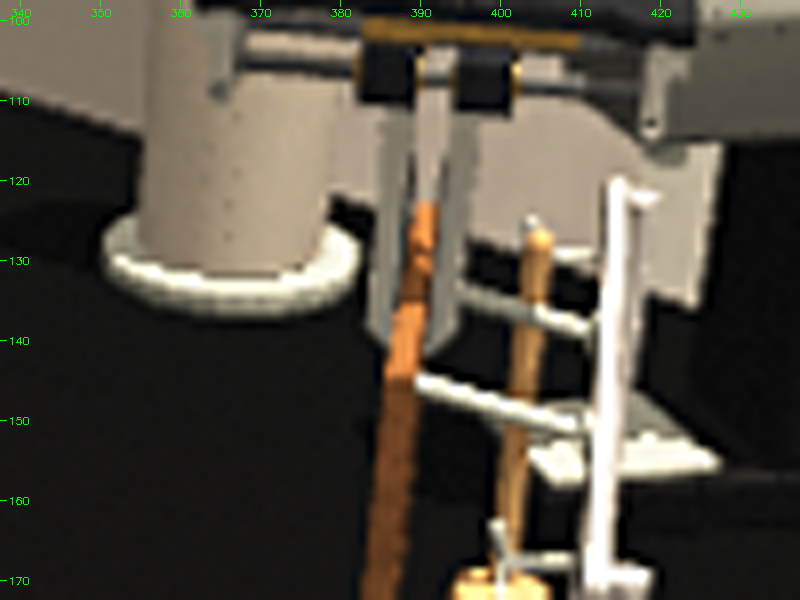

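View pics/top6.png

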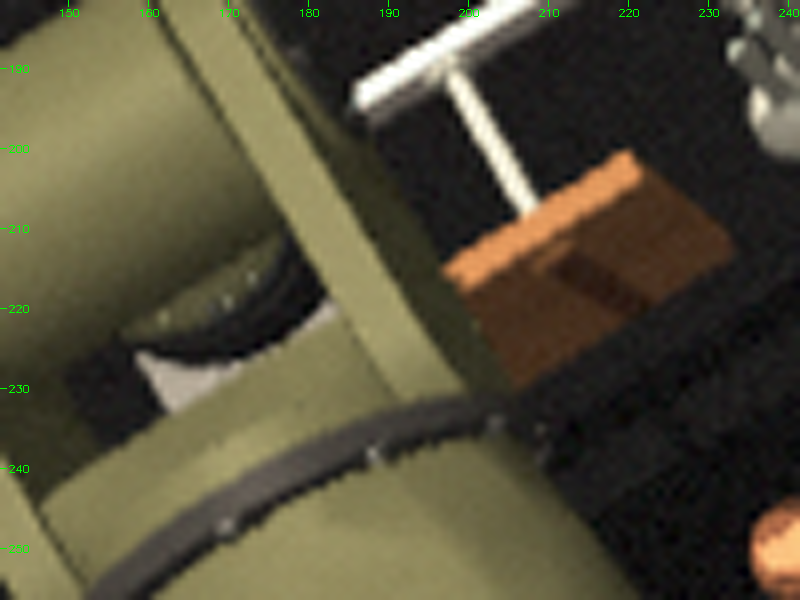

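Emit:
{"name": "servo_tool", "arguments": {"moves": [[[0, 0, 0, 0.001, 0.008, 0.002, 1], [0, 0, 0, 0.001, 0.016, 0.004, 1], [0, 0, 0, 0.001, 0.024, 0.006, 1], [0, 0, 0, 0.001, 0.032, 0.008, 1], [0, 0, 0, 0.001, 0.04, 0.009, 1], [0, 0, 0, 0.001, 0.048, 0.011, 1], [0, 0, 0, 0.001, 0.056, 0.013, 1], [0, 0, 0, 0.001, 0.064, 0.015, 1], [0, 0, 0, 0.001, 0.068, 0.0156, 1], [0, 0, 0, 0.001, 0.068, 0.0156, 1]]]}}

```text
time_s: 8.55
ee_pos: [0.5539, 0.388, 0.2358]
eef_rot: [3.141, 0.0, 2.123]
force: [-0.1, 0.3, -2.4]
grip_width: 0.0098
```

```bash
python3 -c "
from h import *
mv(W(RAIL,(-.035,.001,.232)),np.pi/2+.553)
for n in ('scene','top'):
  c=camera(n); p=P(c,[W(RAIL,(-.07,0,.25))])[0]; crop(c,int(p[0])-50,int(p[1])-40,100,75,n+'7')"
```

```text
turn [ 0.0002  0.0001 -0.0008] shift [ 0.0002 -0.0003  0.0076] | now [0.5539 0.388  0.2358] [3.141 0.    2.123] F [-0.1  0.3 -2.4] w 0.0098 t 8.55 need rows 0.1
```

View pics/scene7.png

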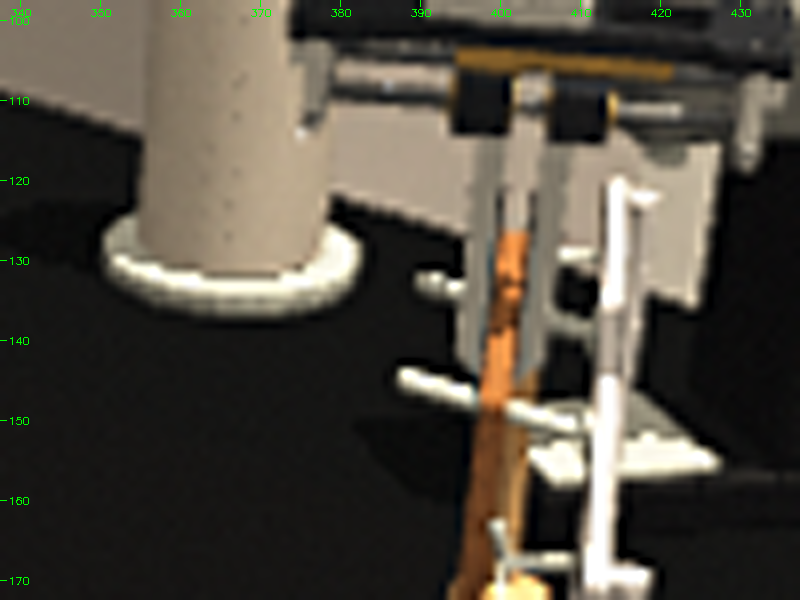

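View pics/top7.png

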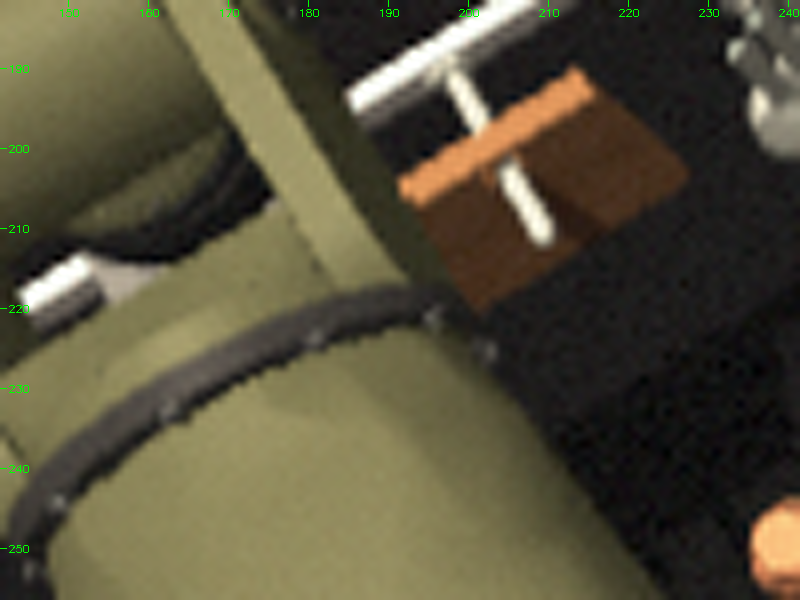

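Emit:
{"name": "servo_tool", "arguments": {"moves": [[[0, 0, 0, 0, 0, 0.003, 1], [0, 0, 0, 0, 0, 0.006, 1], [0, 0, 0, 0, 0, 0.008, 1], [0, 0, 0, 0, 0, 0.008, 1], [0, 0, 0, 0, 0, 0.008, 0.85], [0, 0, 0, 0, 0, 0.008, 0.76], [0, 0, 0, 0, 0, 0.008, 0.76], [0, 0, 0, 0, 0, 0.008, 0.76], [0, 0, 0, 0, 0, 0.008, 0.76]]]}}

```text
time_s: 9.4
ee_pos: [0.5536, 0.3878, 0.2318]
eef_rot: [3.142, 0.0, 2.122]
force: [0.3, -0.2, -0.5]
grip_width: 0.0224
```

```bash
python3 -c "
from h import *
for n in ('scene',):
  c=camera(n); p=P(c,[W(RAIL,(-.07,0,.25))])[0]; crop(c,int(p[0])-50,int(p[1])-40,100,75,n+'8')"
```

```text
(no output)
```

View pics/scene8.png

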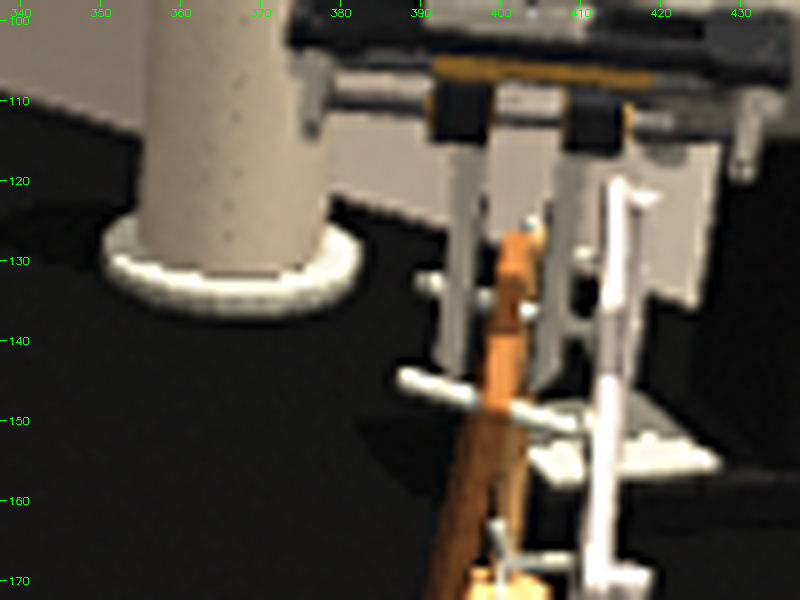

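Emit:
{"name": "servo_tool", "arguments": {"moves": [[[0, 0, 0, 0, 0.004, 0, 0.71], [0, 0, 0, 0, 0.005, 0, 0.7], [0, 0, 0, 0, 0.005, 0, 0.7], [0, 0, 0, 0, 0.005, -0.01, 0.7], [0, 0, 0, 0, 0.005, -0.03, 0.7], [0, 0, 0, 0, 0.005, -0.06, 0.7], [0, 0, 0, 0, 0.005, -0.11, 0.7], [0, 0, 0, 0, 0.005, -0.17, 0.7], [0, 0, 0, 0, 0.005, -0.22, 0.7], [0, 0, 0, 0, 0.005, -0.24, 0.7], [0, 0, 0, 0, 0.005, -0.24, 0.7]]]}}

```text
time_s: 10.37
ee_pos: [0.5559, 0.3893, 0.3561]
eef_rot: [3.136, 0.0, 2.123]
force: [0.1, -0.0, -0.6]
grip_width: 0.0281
```

```bash
python3 -c "
from h import *
mv([.45,.0,.36],1.58)
for n in ('scene',):
  c=camera(n); p=P(c,[W(RAIL,(-.07,0,.2))])[0]; crop(c,int(p[0])-50,int(p[1])-40,100,75,n+'9')"
```

```text
turn [ 0.0037 -0.001   0.3454] shift [-0.552  -0.5885 -0.0113] | now [0.5559 0.3893 0.3561] [3.136 0.    2.123] F [ 0.1 -0.  -0.6] w 0.0281 t 10.37 need rows 9.7
```

View pics/scene9.png

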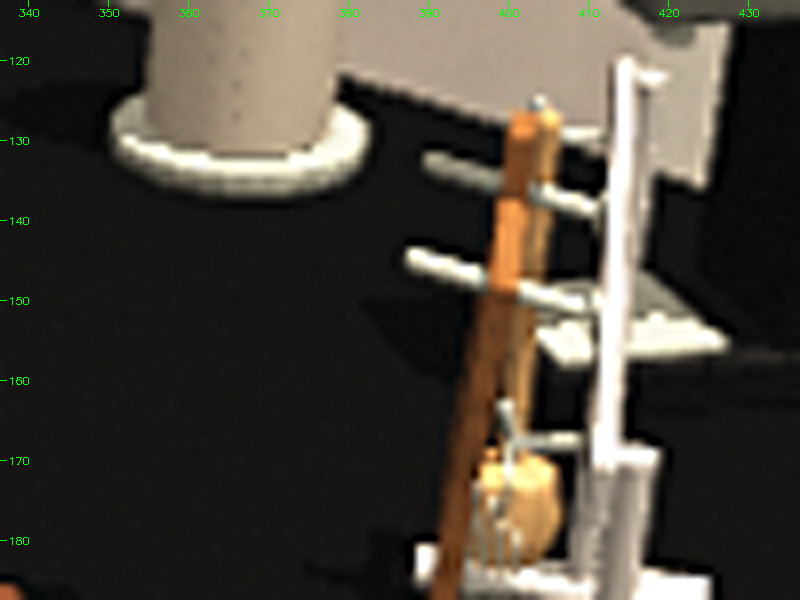

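Emit:
{"name": "servo_tool", "arguments": {"moves": [[[0, 0, 0.03, -0.04, -0.04, -0.01, 0.6], [0, 0, 0.07, -0.1, -0.106, -0.01, 0.6], [0, 0, 0.1, -0.16, -0.17, -0.01, 0.6], [0, 0, 0.135, -0.215, -0.23, -0.01, 0.6], [0, 0, 0.17, -0.27, -0.29, -0.01, 0.6], [0, 0, 0.2, -0.325, -0.345, -0.01, 0.6], [0, 0, 0.235, -0.38, -0.405, -0.01, 0.6], [0, 0, 0.27, -0.435, -0.465, -0.01, 0.6], [0, 0, 0.305, -0.49, -0.525, -0.01, 0.6], [0, 0, 0.335, -0.54, -0.575, -0.01, 0.6], [0.0037, -0.001, 0.345, -0.552, -0.588, -0.011, 0.6], [0.0037, -0.001, 0.345, -0.552, -0.588, -0.011, 0.6]]]}}

```text
time_s: 11.42
ee_pos: [0.4494, -0.0016, 0.3577]
eef_rot: [-3.138, 0.002, 1.577]
force: [0.3, -0.2, 0.4]
grip_width: 0.0374
```

```bash
python3 - <<'E'
from h import *
t=camera('top'); crop(t,405,235,65,50,'t10',12); s=camera('scene'); crop(s,155,205,80,60,'s10',10)
print(get_obs()['ee_pos'])
E
```

```text
[0.45013401 0.00056051 0.35764432]
```

View pics/t10.png

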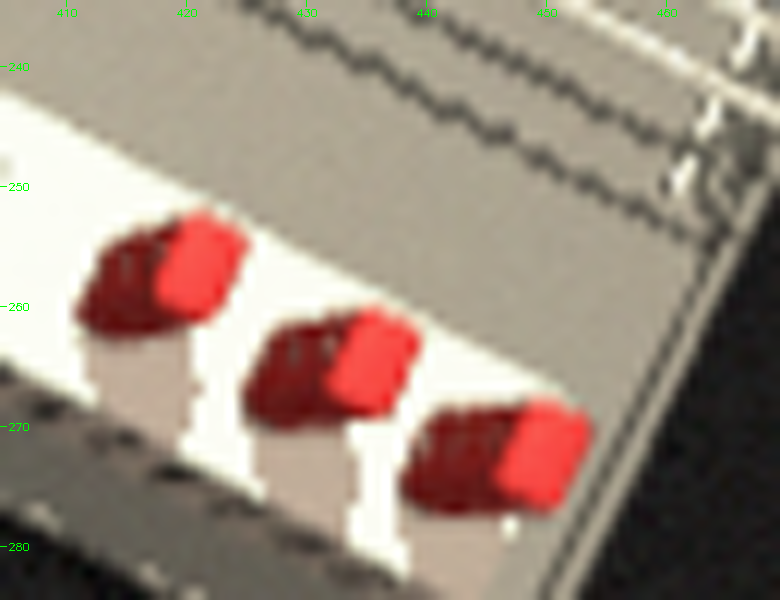

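View pics/s10.png

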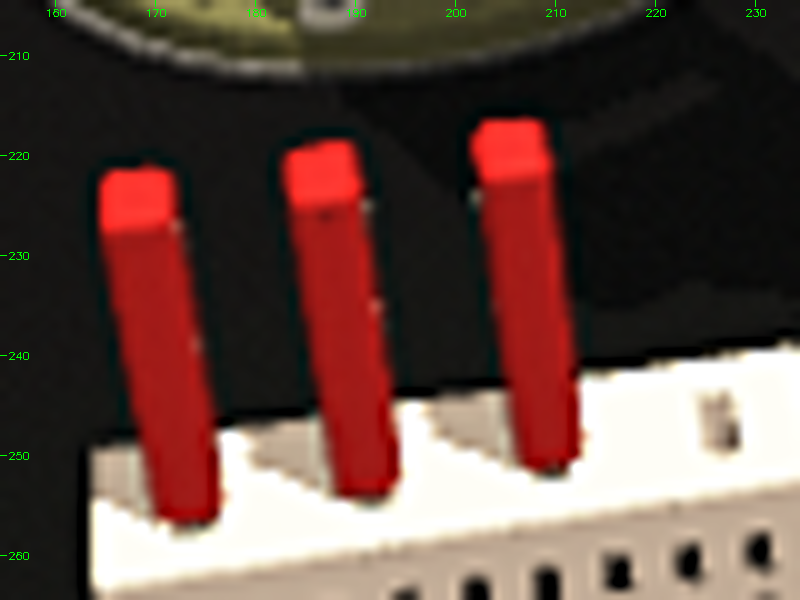

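```bash
python3 - <<'E'
from h import *
from scipy.optimize import least_squares
t=camera('top'); s=camera('scene')
for n,a,b in (("A",(202,268),(512,150)),("B",(374,362),(322,174)),("C",(546,457),(138,200))):
    ua=(405+a[0]/12-.5,235+a[1]/12-.5); ub=(155+b[0]/10-.5,205+b[1]/10-.5)
    f=lambda p:np.r_[P(t,[p])[0]-ua,P(s,[p])[0]-ub]
    S=least_squares(f,[.42,-.25,.185]); 
    d=R.from_euler('z',-RACK[2]).as_matrix()[:2,:2]@(S.x[:2]-RACK[:2])
    print(n,S.x.round(4),S.fun.round(1),"in rack",d.round(4), ray(t,*ua,.185)[:2].round(4))
mv([.42,-.27,.25],np.pi/2-.53)
E
```

```text
A [ 0.4235 -0.2259  0.181 ] [0. 0. 0. 0.] in rack [-0.0561  0.021 ] [ 0.4233 -0.2249]
B [ 0.4013 -0.2632  0.1811] [0.2 0.1 0.2 0. ] in rack [-0.0564 -0.0224] [ 0.4015 -0.2617]
C [ 0.3798 -0.2993  0.1805] [-0.1 -0.  -0.1 -0. ] in rack [-0.0567 -0.0644] [ 0.3796 -0.2981]
turn [-0.0019  0.0014  0.345 ] shift [-0.5413 -0.0663  0.2163] | now [0.4503 0.0012 0.3577] [-3.138e+00  1.000e-03  1.583e+00] F [ 0.6 -0.3  0.1] w 0.0375 t 11.62 need rows 7.0
```

```bash
python3 -c "
from h import *
mv([.4234,-.2255,.24],np.pi/2-.53)"
```

```text
turn [-0.0019  0.0014  0.345 ] shift [-0.4524 -0.0584  0.2362] | now [0.4503 0.0012 0.3577] [-3.138e+00  1.000e-03  1.583e+00] F [ 0.6 -0.3  0.1] w 0.0375 t 11.62 need rows 6.2
```

Emit:
{"name": "servo_tool", "arguments": {"moves": [[[0, 0, 0.06, -0.075, -0.01, 0.03, 0.5], [0, 0, 0.12, -0.15, -0.02, 0.07, 0.5], [0, 0, 0.18, -0.225, -0.03, 0.11, 0.5], [0, 0, 0.24, -0.3, -0.04, 0.15, 0.5], [-0.001, 0.001, 0.29, -0.37, -0.05, 0.19, 0.5], [-0.0019, 0.0014, 0.33, -0.425, -0.055, 0.22, 0.5], [-0.0019, 0.0014, 0.345, -0.452, -0.058, 0.236, 0.5], [-0.0019, 0.0014, 0.345, -0.452, -0.058, 0.236, 0.5], [-0.0019, 0.0014, 0.345, -0.452, -0.058, 0.236, 0.5]]]}}

```text
time_s: 12.37
ee_pos: [0.424, -0.2246, 0.2396]
eef_rot: [-3.14, -0.0, 1.042]
force: [-0.4, 0.0, 0.5]
grip_width: 0.047
```

```bash
python3 -c "
from h import *
mv([.4234,-.2255,.118],np.pi/2-.53)"
```

```text
turn [-0.0009 -0.0002  0.0008] shift [-2.200e-03  2.000e-04  2.432e-01] | now [ 0.424  -0.2246  0.2396] [-3.14  -0.     1.042] F [-0.4  0.   0.5] w 0.047 t 12.37 need rows 2.9
```

Emit:
{"name": "servo_tool", "arguments": {"moves": [[[-0.0009, 0, 0.001, -0.0022, 0, 0.05, 0.5], [-0.0009, 0, 0.001, -0.0022, 0, 0.1, 0.5], [-0.0009, 0, 0.001, -0.0022, 0, 0.15, 0.5], [-0.0009, 0, 0.001, -0.0022, 0, 0.2, 0.5], [-0.0009, 0, 0.001, -0.0022, 0, 0.235, 0.5], [-0.0009, 0, 0.001, -0.0022, 0, 0.243, 0.5], [-0.0009, 0, 0.001, -0.0022, 0, 0.243, 0.7], [-0.0009, 0, 0.001, -0.0022, 0, 0.243, 1], [-0.0009, 0, 0.001, -0.0022, 0, 0.243, 1], [-0.0009, 0, 0.001, -0.0022, 0, 0.243, 1], [-0.0009, 0, 0.001, -0.0022, 0, 0.243, 1]]], "squeeze": 25}}

```text
time_s: 13.28
ee_pos: [0.424, -0.2256, 0.1193]
eef_rot: [3.139, -0.001, 1.041]
force: [0.4, 2.0, 6.5]
grip_width: 0.0242
```

Emit:
{"name": "servo_tool", "arguments": {"moves": [[[0, 0, 0, 0, 0, -0.02, 1], [0, 0, 0, 0, 0, -0.06, 1], [0, 0, 0, 0, 0, -0.1, 1], [0, 0, 0, 0, 0, -0.15, 1], [0, 0, 0, 0, 0, -0.2, 1], [0, 0, 0, 0, 0, -0.24, 1], [0, 0, 0, 0, 0, -0.26, 1], [0, 0, 0, 0, 0, -0.26, 1], [0, 0, 0, 0, 0, -0.26, 1]]]}}

```text
time_s: 14.03
ee_pos: [0.4235, -0.2255, 0.2491]
eef_rot: [3.139, -0.0, 1.041]
force: [-0.7, -0.0, -0.9]
grip_width: 0.0239
```

```bash
python3 -c "
from h import *
p=W(BLOCK,(0,.063,.25)); print(p)
mv(p,np.pi/2-.085)
c=camera('scene'); p=P(c,[get_obs()['ee_pos']])[0]; crop(c,int(p[0])-50,int(p[1])-30,100,75,'scene11')"
```

```text
[0.63364855 0.03717255 0.25      ]
turn [ 0.0015  0.     -0.2834] shift [ 0.6657  0.0969 -0.0014] | now [ 0.4235 -0.2255  0.2491] [ 3.139 -0.     1.041] F [-0.7 -0.  -0.9] w 0.0239 t 14.03 need rows 8.1
```

View pics/scene11.png

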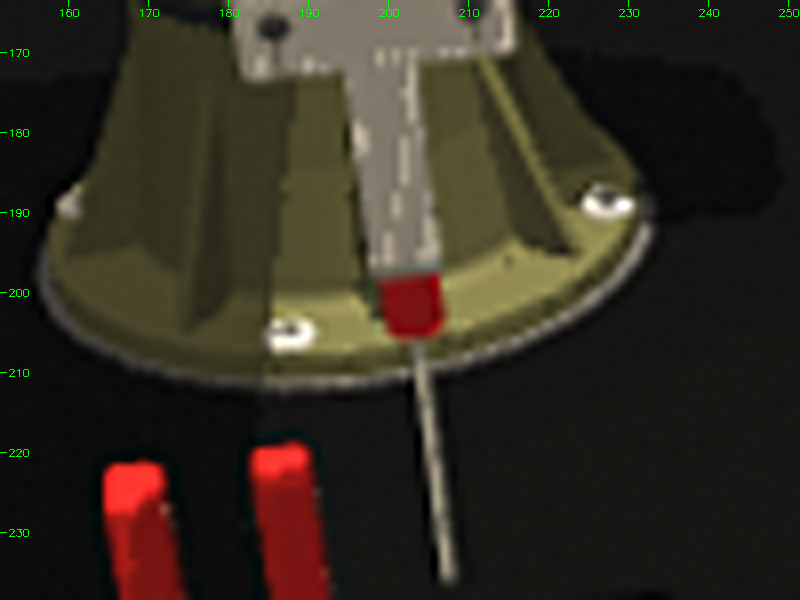

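```bash
python3 -c "
from h import *
c=camera('scene'); e=get_obs()['ee_pos']; p=P(c,[e])[0]; x0,y0=int(p[0])-50,int(p[1])-30
T=R.from_euler('xyz',get_obs()['eef_rot'])
for dx in(-.003,0,.003):
  for z in (.1093,.0243): print(dx,z,(P(c,[e+T.apply([dx,0,z])])[0]-[x0,y0]+.5)*8)"
```

```text
-0.003 0.1093 [440.49411889 565.50485871]
-0.003 0.0243 [408.58907696 324.59465822]
0 0.1093 [450.60325891 564.07983077]
0 0.0243 [419.14950041 323.28979217]
0.003 0.1093 [460.69788279 562.65684909]
0.003 0.0243 [429.69411908 321.98687899]
```

Emit:
{"name": "servo_tool", "arguments": {"moves": [[[0, 0, -0.03, 0.05, 0.008, -0.001, 1], [0, 0, -0.06, 0.12, 0.017, -0.001, 1], [0, 0, -0.09, 0.19, 0.027, -0.001, 1], [0, 0, -0.12, 0.26, 0.037, -0.001, 1], [0, 0, -0.15, 0.33, 0.047, -0.001, 1], [0, 0, -0.18, 0.4, 0.058, -0.001, 1], [0, 0, -0.21, 0.47, 0.068, -0.001, 1], [0, 0, -0.24, 0.54, 0.078, -0.001, 1], [0.001, 0, -0.27, 0.61, 0.088, -0.001, 1], [0.0015, 0, -0.283, 0.65, 0.095, -0.001, 1], [0.0015, 0, -0.283, 0.666, 0.097, -0.001, 1], [0.0015, 0, -0.283, 0.666, 0.097, -0.001, 1]]]}}

```text
time_s: 15.13
ee_pos: [0.6336, 0.0385, 0.2469]
eef_rot: [-3.137, -0.001, 1.486]
force: [0.4, 0.1, -0.8]
grip_width: 0.0243
```

```bash
python3 -c "
from h import *
mv(W(BLOCK,(0,.063,.208)),np.pi/2-.085)"
```

```text
turn [-0.0028 -0.0005  0.0001] shift [-0.0027  0.0007  0.0778] | now [0.6336 0.0385 0.2469] [-3.137e+00 -1.000e-03  1.486e+00] F [ 0.4  0.1 -0.8] w 0.0243 t 15.13 need rows 0.9
```

Emit:
{"name": "servo_tool", "arguments": {"moves": [[[-0.0028, 0, 0, -0.0027, 0.0007, 0.03, 1], [-0.0028, 0, 0, -0.0027, 0.0007, 0.06, 1], [-0.0028, 0, 0, -0.0027, 0.0007, 0.076, 1], [-0.0028, 0, 0, -0.0027, 0.0007, 0.076, 1], [-0.0028, 0, 0, -0.0027, 0.0007, 0.076, 1]]]}}

```text
time_s: 15.55
ee_pos: [0.6333, 0.0363, 0.2092]
eef_rot: [-3.141, -0.001, 1.485]
force: [0.4, 0.5, -0.5]
grip_width: 0.024
```

```bash
python3 -c "
from h import *
mv(W(BLOCK,(0,.063,.208)),np.pi/2-.085)
c=camera('scene'); p=P(c,[W(BLOCK,(0,.063,.1))])[0]; print(p);crop(c,int(p[0])-50,int(p[1])-45,100,75,'scene12',pts=P(c,[W(BLOCK,(0,y,.095)) for y in(.063,.021,-.021,-.063)]))"
```

```text
turn [-0.0002 -0.0004 -0.0007] shift [0.0018 0.0005 0.0024] | now [0.6333 0.0363 0.2092] [-3.141e+00 -1.000e-03  1.485e+00] F [ 0.4  0.5 -0.5] w 0.024 t 15.55 need rows 0.0
[342.91899538 238.25307251]
```

View pics/scene12.png

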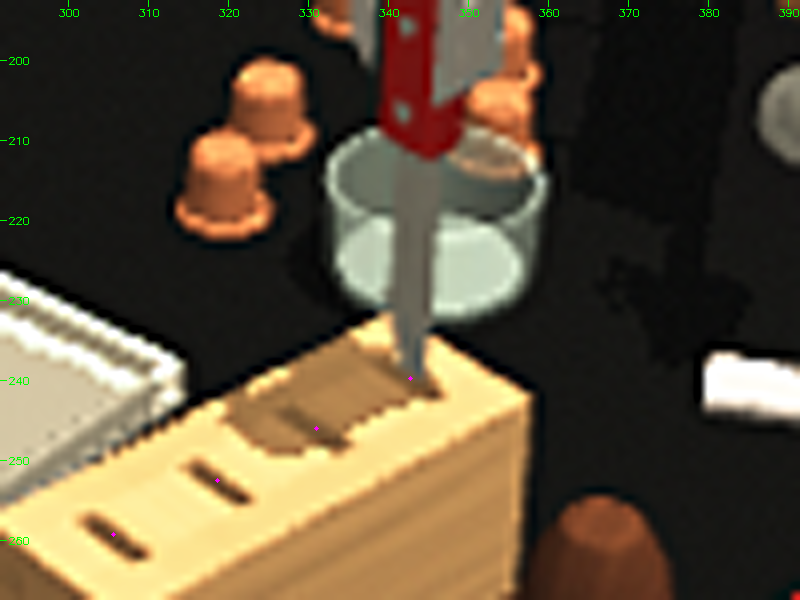

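Emit:
{"name": "servo_tool", "arguments": {"moves": [[[0, 0, 0, 0.001, 0, 0.012, 1], [0, 0, 0, 0.0015, 0.0005, 0.024, 1], [0, 0, 0, 0.0015, 0.0005, 0.036, 1], [0, 0, 0, 0.0015, 0.0005, 0.048, 1], [0, 0, 0, 0.0015, 0.0005, 0.06, 1], [0, 0, 0, 0.0015, 0.0005, 0.06, 1]]]}}

```text
time_s: 16.1
ee_pos: [0.6335, 0.0373, 0.1781]
eef_rot: [-3.14, -0.001, 1.485]
force: [-0.6, 0.8, -1.0]
grip_width: 0.0242
```

```bash
python3 -c "
from h import *
mv(W(BLOCK,(0,.063,.119)),np.pi/2-.085)"
```

```text
turn [-0.0008 -0.0004 -0.0005] shift [-0.0003  0.0005  0.1183] | now [0.6335 0.0373 0.1781] [-3.140e+00 -1.000e-03  1.485e+00] F [-0.6  0.8 -1. ] w 0.0242 t 16.1 need rows 1.4
```

Free in the slot; going home.

Emit:
{"name": "servo_tool", "arguments": {"moves": [[[0, 0, 0, 0, 0, 0.02, 1], [0, 0, 0, 0, 0, 0.04, 1], [0, 0, 0, 0, 0, 0.06, 1], [0, 0, 0, 0, 0, 0.08, 1], [0, 0, 0, 0, 0, 0.1, 1], [0, 0, 0, 0, 0, 0.112, 1], [0, 0, 0, 0, 0, 0.118, 1], [0, 0, 0, 0, 0, 0.119, 1], [0, 0, 0, 0, 0, 0.119, 1]]]}}

```text
time_s: 16.85
ee_pos: [0.6335, 0.0373, 0.1192]
eef_rot: [-3.141, -0.001, 1.485]
force: [-3.8, 0.5, 7.3]
grip_width: 0.024
```

Emit:
{"name": "servo_tool", "arguments": {"moves": [[[0, 0, 0, 0, 0, 0, 0.7], [0, 0, 0, 0, 0, 0, 0.55], [0, 0, 0, 0, 0, 0, 0.55], [0, 0, 0, 0, 0, 0, 0.55], [0, 0, 0, 0, 0, -0.04, 0.55], [0, 0, 0, 0, 0, -0.1, 0.55], [0, 0, 0, 0, 0, -0.17, 0.55], [0, 0, 0, 0, 0, -0.23, 0.55], [0, 0, 0, 0, 0, -0.25, 0.55], [0, 0, 0, 0, 0, -0.25, 0.55]]]}}

```text
time_s: 17.68
ee_pos: [0.6344, 0.0373, 0.2471]
eef_rot: [3.138, -0.001, 1.485]
force: [-1.3, -0.0, -0.8]
grip_width: 0.0423
```

```bash
python3 -c "
from h import *
mv([.4014,-.2625,.24],np.pi/2-.53)
c=camera('scene'); p=P(c,[W(BLOCK,(0,.063,.1))])[0]; print(p);crop(c,int(p[0])-50,int(p[1])-45,100,75,'scene13',pts=P(c,[W(BLOCK,(0,y,.095)) for y in(.021,-.021,-.063)]))"
```

```text
turn [ 0.0024 -0.0012  0.2829] shift [-0.6373 -0.413   0.0119] | now [0.6344 0.0373 0.2471] [ 3.138e+00 -1.000e-03  1.485e+00] F [-1.3 -0.  -0.8] w 0.0423 t 17.68 need rows 9.1
[342.91899538 238.25307251]
```

View pics/scene13.png

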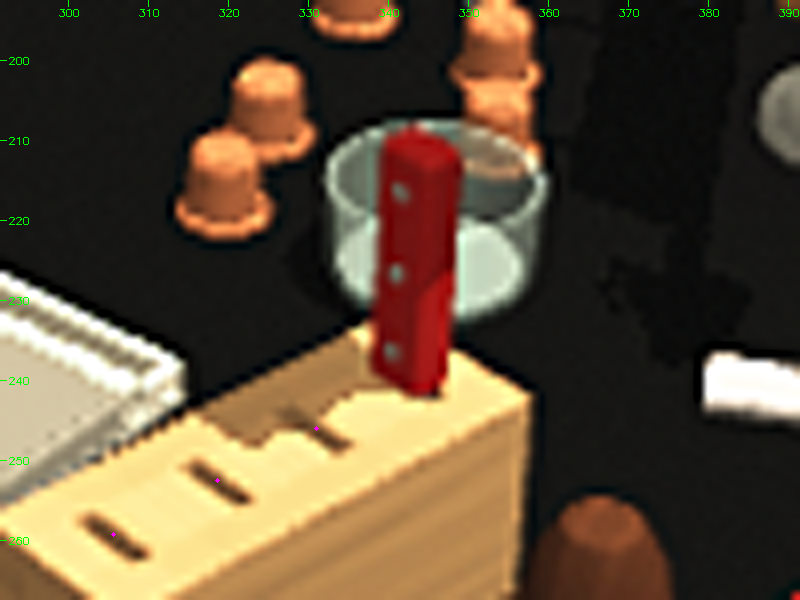

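Emit:
{"name": "servo_tool", "arguments": {"moves": [[[0, 0, 0.03, -0.05, -0.03, 0, 0.5], [0, 0, 0.06, -0.11, -0.07, 0, 0.5], [0, 0, 0.09, -0.175, -0.11, 0, 0.5], [0, 0, 0.12, -0.24, -0.155, 0, 0.5], [0, 0, 0.15, -0.305, -0.2, 0, 0.5], [0, 0, 0.18, -0.37, -0.24, 0, 0.5], [0, 0, 0.21, -0.435, -0.28, 0.003, 0.5], [0, 0, 0.24, -0.5, -0.325, 0.006, 0.5], [0, 0, 0.265, -0.57, -0.37, 0.01, 0.5], [0.0024, -0.0012, 0.283, -0.62, -0.4, 0.012, 0.5], [0.0024, -0.0012, 0.283, -0.637, -0.413, 0.012, 0.5], [0.0024, -0.0012, 0.283, -0.637, -0.413, 0.012, 0.5]]]}}

```text
time_s: 18.73
ee_pos: [0.3993, -0.2634, 0.2365]
eef_rot: [-3.136, 0.002, 1.038]
force: [-0.5, 0.1, 0.0]
grip_width: 0.0469
```

```bash
python3 -c "
from h import *
mv([.4014,-.2625,.119],np.pi/2-.53)"
```

```text
turn [-0.0036  0.001  -0.0017] shift [0.0041 0.0041 0.2351] | now [ 0.3993 -0.2634  0.2365] [-3.136e+00  2.000e-03  1.038e+00] F [-0.5  0.1  0. ] w 0.0469 t 18.73 need rows 2.8
```

Emit:
{"name": "servo_tool", "arguments": {"moves": [[[-0.0036, 0.001, -0.0017, 0.004, 0.004, 0.03, 0.5], [-0.0036, 0.001, -0.0017, 0.004, 0.004, 0.07, 0.5], [-0.0036, 0.001, -0.0017, 0.004, 0.004, 0.13, 0.5], [-0.0036, 0.001, -0.0017, 0.004, 0.004, 0.19, 0.5], [-0.0036, 0.001, -0.0017, 0.004, 0.004, 0.228, 0.5], [-0.0036, 0.001, -0.0017, 0.004, 0.004, 0.235, 0.5], [-0.0036, 0.001, -0.0017, 0.004, 0.004, 0.235, 0.5], [-0.0036, 0.001, -0.0017, 0.004, 0.004, 0.235, 0.8], [-0.0036, 0.001, -0.0017, 0.004, 0.004, 0.235, 1], [-0.0036, 0.001, -0.0017, 0.004, 0.004, 0.235, 1], [-0.0036, 0.001, -0.0017, 0.004, 0.004, 0.235, 1], [-0.0036, 0.001, -0.0017, 0.004, 0.004, 0.235, 1]]]}}

```text
time_s: 19.73
ee_pos: [0.4017, -0.2627, 0.1198]
eef_rot: [3.14, 0.0, 1.041]
force: [0.3, 0.9, 5.1]
grip_width: 0.0237
```

Emit:
{"name": "servo_tool", "arguments": {"moves": [[[0, 0, 0, 0, 0, -0.02, 1], [0, 0, 0, 0, 0, -0.06, 1], [0, 0, 0, 0, 0, -0.1, 1], [0, 0, 0, 0, 0, -0.15, 1], [0, 0, 0, 0, 0, -0.2, 1], [0, 0, 0, 0, 0, -0.24, 1], [0, 0, 0, 0, 0, -0.26, 1], [0, 0, 0, 0, 0, -0.26, 1], [0, 0, 0, 0, 0, -0.26, 1]]]}}

```text
time_s: 20.48
ee_pos: [0.4014, -0.2625, 0.2495]
eef_rot: [3.14, 0.0, 1.041]
force: [0.2, -0.0, -1.2]
grip_width: 0.0237
```

```bash
python3 -c "
from h import *
mv(W(BLOCK,(0,.021,.245)),np.pi/2-.085)
c=camera('scene'); e=get_obs()['ee_pos'];p=P(c,[e])[0]; T=R.from_euler('xyz',get_obs()['eef_rot']);crop(c,int(p[0])-50,int(p[1])-30,100,75,'scene14',pts=P(c,[e+T.apply([0,0,z]) for z in (.109,.0243)]))"
```

```text
turn [ 8.000e-04  2.000e-04 -2.833e-01] shift [0.6761 0.1339 0.009 ] | now [ 0.4014 -0.2625  0.2495] [3.14  0.    1.041] F [ 0.2 -0.  -1.2] w 0.0237 t 20.48 need rows 8.3
```

View pics/scene14.png

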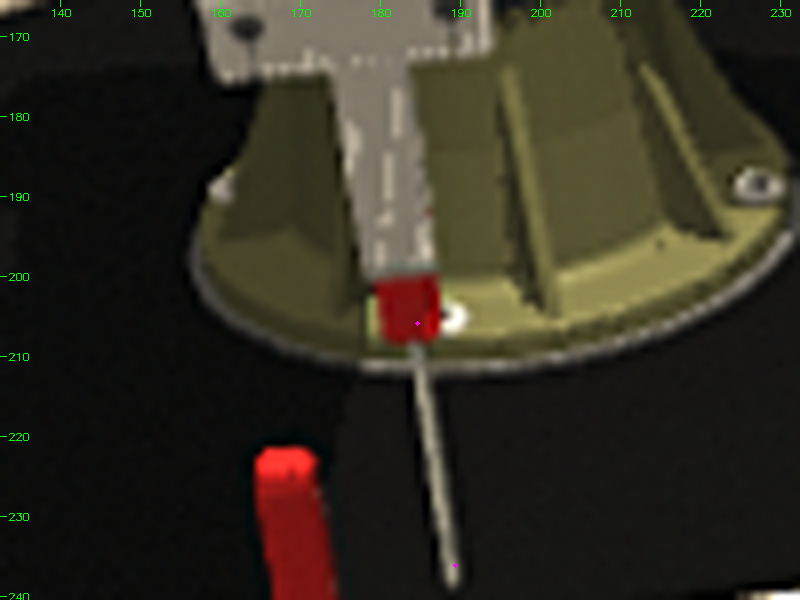

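Emit:
{"name": "servo_tool", "arguments": {"moves": [[[0, 0, -0.03, 0.05, 0.01, 0, 1], [0, 0, -0.06, 0.12, 0.024, 0, 1], [0, 0, -0.09, 0.19, 0.038, 0, 1], [0, 0, -0.12, 0.26, 0.052, 0, 1], [0, 0, -0.15, 0.33, 0.066, 0, 1], [0, 0, -0.18, 0.4, 0.08, 0, 1], [0, 0, -0.21, 0.47, 0.094, 0, 1], [0, 0, -0.24, 0.54, 0.108, 0, 1], [0.0008, 0, -0.27, 0.61, 0.121, 0, 1], [0.0008, 0, -0.283, 0.655, 0.13, 0.003, 1], [0.0008, 0, -0.283, 0.676, 0.134, 0.005, 1], [0.0008, 0, -0.283, 0.676, 0.134, 0.005, 1]]]}}

```text
time_s: 21.53
ee_pos: [0.6301, -0.0033, 0.244]
eef_rot: [-3.137, -0.0, 1.486]
force: [-0.0, -1.0, -1.3]
grip_width: 0.024
```

```bash
python3 -c "
from h import *
mv(W(BLOCK,(0,.0215,.209)),np.pi/2-.085)"
```

```text
turn [-0.0028 -0.0003  0.0004] shift [-0.0018  0.0006  0.07  ] | now [ 0.6301 -0.0033  0.244 ] [-3.137 -0.     1.486] F [-0.  -1.  -1.3] w 0.024 t 21.53 need rows 0.8
```

Emit:
{"name": "servo_tool", "arguments": {"moves": [[[-0.0028, 0, 0, -0.001, 0.0006, 0.03, 1], [-0.0028, 0, 0, -0.001, 0.0006, 0.06, 1], [-0.0028, 0, 0, -0.001, 0.0006, 0.069, 1], [-0.0028, 0, 0, -0.001, 0.0006, 0.069, 1], [-0.0028, 0, 0, -0.001, 0.0006, 0.069, 1]]]}}

```text
time_s: 21.95
ee_pos: [0.6299, -0.0046, 0.2101]
eef_rot: [3.141, -0.0, 1.485]
force: [0.7, 0.4, -0.9]
grip_width: 0.0241
```

```bash
python3 -c "
from h import *
mv(W(BLOCK,(0,.0215,.119)),np.pi/2-.085)
c=camera('scene'); p=P(c,[W(BLOCK,(0,.021,.1))])[0]; print(p);crop(c,int(p[0])-40,int(p[1])-30,80,60,'scene15',pts=P(c,[W(BLOCK,(0,y,.095)) for y in(.021,-.021,-.063)]))"
```

```text
turn [ 0.0001 -0.0002 -0.0005] shift [0.0009 0.0003 0.1822] | now [ 0.6299 -0.0046  0.2101] [ 3.141 -0.     1.485] F [ 0.7  0.4 -0.9] w 0.0241 t 21.95 need rows 2.2
[331.07992124 244.44205795]
```

View pics/scene15.png

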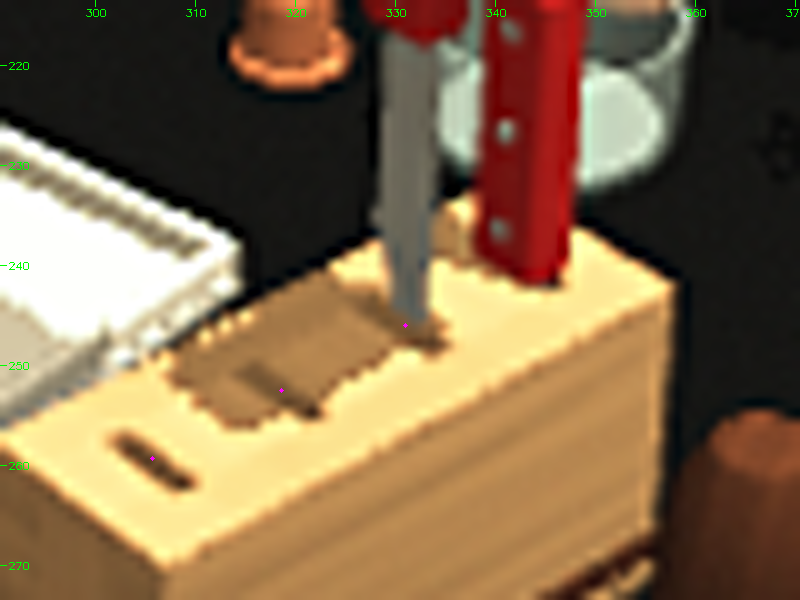

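Tip over the slot. Insert in two steps.

Emit:
{"name": "servo_tool", "arguments": {"moves": [[[0, 0, 0, 0.001, 0, 0.012, 1], [0, 0, 0, 0.001, 0, 0.024, 1], [0, 0, 0, 0.001, 0, 0.036, 1], [0, 0, 0, 0.001, 0, 0.048, 1], [0, 0, 0, 0.001, 0, 0.06, 1], [0, 0, 0, 0.001, 0, 0.062, 1]]]}}

```text
time_s: 22.5
ee_pos: [0.6298, -0.0039, 0.178]
eef_rot: [-3.141, -0.0, 1.485]
force: [0.7, -0.5, -0.9]
grip_width: 0.0236
```

```bash
python3 -c "
from h import *
mv(W(BLOCK,(0,.0215,.119)),np.pi/2-.085)"
```

```text
turn [-0.0005 -0.0002 -0.0002] shift [-0.0006  0.0007  0.1179] | now [ 0.6298 -0.0039  0.178 ] [-3.141 -0.     1.485] F [ 0.7 -0.5 -0.9] w 0.0236 t 22.5 need rows 1.4
```

Emit:
{"name": "servo_tool", "arguments": {"moves": [[[0, 0, 0, 0, 0, 0.02, 1], [0, 0, 0, 0, 0, 0.04, 1], [0, 0, 0, 0, 0, 0.06, 1], [0, 0, 0, 0, 0, 0.08, 1], [0, 0, 0, 0, 0, 0.1, 1], [0, 0, 0, 0, 0, 0.112, 1], [0, 0, 0, 0, 0, 0.118, 1], [0, 0, 0, 0, 0, 0.118, 1], [0, 0, 0, 0, 0, 0.118, 1]]]}}

```text
time_s: 23.25
ee_pos: [0.6299, -0.0039, 0.1196]
eef_rot: [-3.141, -0.0, 1.485]
force: [-3.6, 0.7, 7.0]
grip_width: 0.0239
```

Emit:
{"name": "servo_tool", "arguments": {"moves": [[[0, 0, 0, 0, 0, 0, 0.7], [0, 0, 0, 0, 0, 0, 0.55], [0, 0, 0, 0, 0, 0, 0.55], [0, 0, 0, 0, 0, 0, 0.55], [0, 0, 0, 0, 0, -0.04, 0.55], [0, 0, 0, 0, 0, -0.1, 0.55], [0, 0, 0, 0, 0, -0.17, 0.55], [0, 0, 0, 0, 0, -0.23, 0.55], [0, 0, 0, 0, 0, -0.25, 0.55], [0, 0, 0, 0, 0, -0.25, 0.55]]]}}

```text
time_s: 24.08
ee_pos: [0.6307, -0.004, 0.2474]
eef_rot: [3.137, -0.0, 1.485]
force: [-0.5, 0.1, 0.1]
grip_width: 0.0424
```

```bash
python3 -c "
from h import *
mv([.3797,-.2988,.24],np.pi/2-.53)
c=camera('scene'); p=P(c,[W(BLOCK,(0,.021,.1))])[0]; print(p);crop(c,int(p[0])-40,int(p[1])-40,80,60,'scene16')"
```

```text
turn [ 0.0028 -0.0009  0.2831] shift [-0.6303 -0.45    0.0125] | now [ 0.6307 -0.004   0.2474] [ 3.137 -0.     1.485] F [-0.5  0.1  0.1] w 0.0424 t 24.08 need rows 9.3
[331.07992124 244.44205795]
```

View pics/scene16.png

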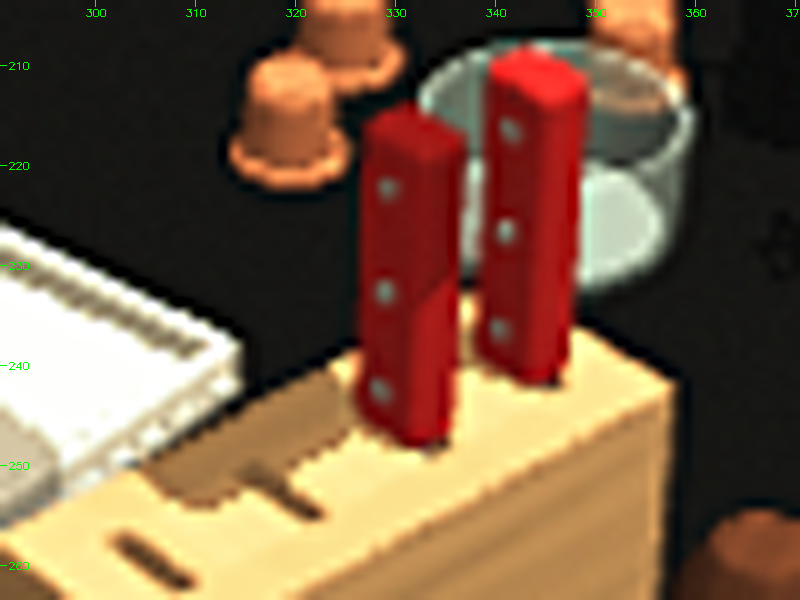

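Second knife home. Third.

Emit:
{"name": "servo_tool", "arguments": {"moves": [[[0, 0, 0.03, -0.05, -0.035, 0, 0.5], [0, 0, 0.06, -0.11, -0.078, 0, 0.5], [0, 0, 0.09, -0.17, -0.12, 0, 0.5], [0, 0, 0.12, -0.23, -0.165, 0, 0.5], [0, 0, 0.15, -0.29, -0.21, 0, 0.5], [0, 0, 0.18, -0.35, -0.25, 0, 0.5], [0, 0, 0.21, -0.42, -0.3, 0, 0.5], [0, 0, 0.24, -0.49, -0.35, 0.003, 0.5], [0, 0, 0.265, -0.56, -0.4, 0.005, 0.5], [0.0028, -0.001, 0.283, -0.61, -0.435, 0.005, 0.5], [0.0028, -0.001, 0.283, -0.63, -0.45, 0.005, 0.5], [0.0028, -0.001, 0.283, -0.63, -0.45, 0.005, 0.5]]]}}

```text
time_s: 25.13
ee_pos: [0.377, -0.3, 0.2399]
eef_rot: [-3.135, 0.001, 1.037]
force: [0.8, 1.0, -0.2]
grip_width: 0.0472
```

```bash
python3 -c "
from h import *
mv([.3797,-.2988,.119],np.pi/2-.53)"
```

```text
turn [-0.004   0.0009 -0.0021] shift [0.0051 0.005  0.2418] | now [ 0.377  -0.3     0.2399] [-3.135e+00  1.000e-03  1.037e+00] F [ 0.8  1.  -0.2] w 0.0472 t 25.13 need rows 2.9
```

Emit:
{"name": "servo_tool", "arguments": {"moves": [[[-0.004, 0.001, -0.002, 0.004, 0.004, 0.03, 0.5], [-0.004, 0.001, -0.002, 0.0045, 0.0045, 0.07, 0.5], [-0.004, 0.001, -0.002, 0.0045, 0.0045, 0.13, 0.5], [-0.004, 0.001, -0.002, 0.0045, 0.0045, 0.19, 0.5], [-0.004, 0.001, -0.002, 0.0045, 0.0045, 0.232, 0.5], [-0.004, 0.001, -0.002, 0.0045, 0.0045, 0.241, 0.5], [-0.004, 0.001, -0.002, 0.0045, 0.0045, 0.241, 0.5], [-0.004, 0.001, -0.002, 0.0045, 0.0045, 0.241, 0.8], [-0.004, 0.001, -0.002, 0.0045, 0.0045, 0.241, 1], [-0.004, 0.001, -0.002, 0.0045, 0.0045, 0.241, 1], [-0.004, 0.001, -0.002, 0.0045, 0.0045, 0.241, 1], [-0.004, 0.001, -0.002, 0.0045, 0.0045, 0.241, 1]]]}}

```text
time_s: 26.13
ee_pos: [0.3796, -0.2992, 0.1203]
eef_rot: [3.14, 0.0, 1.04]
force: [0.5, 1.4, 5.2]
grip_width: 0.0242
```

Emit:
{"name": "servo_tool", "arguments": {"moves": [[[0, 0, 0, 0, 0, -0.02, 1], [0, 0, 0, 0, 0, -0.06, 1], [0, 0, 0, 0, 0, -0.1, 1], [0, 0, 0, 0, 0, -0.15, 1], [0, 0, 0, 0, 0, -0.2, 1], [0, 0, 0, 0, 0, -0.24, 1], [0, 0, 0, 0, 0, -0.26, 1], [0, 0, 0, 0, 0, -0.26, 1], [0, 0, 0, 0, 0, -0.26, 1]]]}}

```text
time_s: 26.88
ee_pos: [0.3793, -0.299, 0.2499]
eef_rot: [3.14, 0.0, 1.04]
force: [-0.6, -0.0, -0.9]
grip_width: 0.0242
```

```bash
python3 -c "
from h import *
mv(W(BLOCK,(0,-.0205,.245)),np.pi/2-.085)
c=camera('scene'); e=get_obs()['ee_pos'];p=P(c,[e])[0]; T=R.from_euler('xyz',get_obs()['eef_rot']);crop(c,int(p[0])-50,int(p[1])-30,100,75,'scene17',pts=P(c,[e+T.apply([0,0,z]) for z in (.109,.0243)]))"
```

```text
turn [ 0.0009  0.0003 -0.2835] shift [0.6865 0.1706 0.0101] | now [ 0.3793 -0.299   0.2499] [3.14 0.   1.04] F [-0.6 -0.  -0.9] w 0.0242 t 26.88 need rows 8.5
```

View pics/scene17.png

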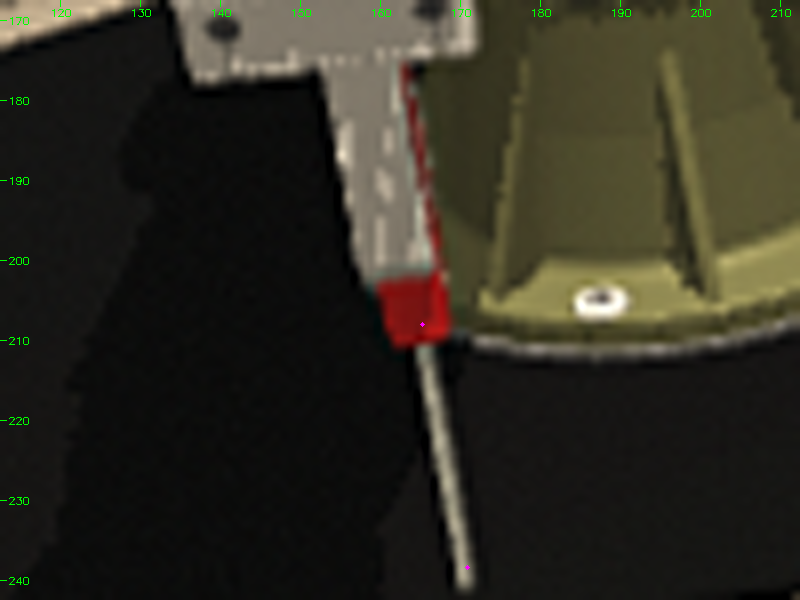

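Emit:
{"name": "servo_tool", "arguments": {"moves": [[[0, 0, -0.03, 0.05, 0.012, 0, 1], [0, 0, -0.06, 0.12, 0.03, 0, 1], [0, 0, -0.09, 0.19, 0.047, 0, 1], [0, 0, -0.12, 0.26, 0.065, 0, 1], [0, 0, -0.15, 0.33, 0.082, 0, 1], [0, 0, -0.18, 0.4, 0.1, 0, 1], [0, 0, -0.21, 0.47, 0.117, 0, 1], [0, 0, -0.24, 0.54, 0.135, 0, 1], [0.0009, 0, -0.27, 0.61, 0.152, 0, 1], [0.0009, 0, -0.283, 0.665, 0.165, 0.003, 1], [0.0009, 0, -0.283, 0.686, 0.1705, 0.005, 1], [0.0009, 0, -0.283, 0.686, 0.1705, 0.005, 1]]]}}

```text
time_s: 27.93
ee_pos: [0.6266, -0.0444, 0.2443]
eef_rot: [-3.137, -0.001, 1.487]
force: [0.1, -0.9, -1.7]
grip_width: 0.0242
```

```bash
python3 -c "
from h import *
mv(W(BLOCK,(0,-.0205,.21)),np.pi/2-.085)"
```

```text
turn [-0.0029 -0.0005  0.0007] shift [-0.0033  0.0005  0.0686] | now [ 0.6266 -0.0444  0.2443] [-3.137e+00 -1.000e-03  1.487e+00] F [ 0.1 -0.9 -1.7] w 0.0242 t 27.93 need rows 0.8
```

Emit:
{"name": "servo_tool", "arguments": {"moves": [[[-0.0028, 0, 0, -0.002, 0.0006, 0.03, 1], [-0.0028, 0, 0, -0.002, 0.0006, 0.06, 1], [-0.0028, 0, 0, -0.002, 0.0006, 0.068, 1], [-0.0028, 0, 0, -0.002, 0.0006, 0.068, 1], [-0.0028, 0, 0, -0.002, 0.0006, 0.068, 1]]]}}

```text
time_s: 28.35
ee_pos: [0.6264, -0.0463, 0.2109]
eef_rot: [3.142, -0.001, 1.486]
force: [0.0, -0.9, -0.9]
grip_width: 0.0242
```

```bash
python3 -c "
from h import *
mv(W(BLOCK,(0,-.0205,.12)),np.pi/2-.085)
c=camera('scene'); p=P(c,[W(BLOCK,(0,.021,.1))])[0]; print(p);crop(c,int(p[0])-40,int(p[1])-30,80,60,'scene18',pts=P(c,[W(BLOCK,(0,y,.095)) for y in(-.021,-.063)]))"
```

```text
turn [ 0.     -0.0004 -0.0001] shift [0.0004 0.0003 0.1818] | now [ 0.6264 -0.0463  0.2109] [ 3.142e+00 -1.000e-03  1.486e+00] F [ 0.  -0.9 -0.9] w 0.0242 t 28.35 need rows 2.2
[331.07992124 244.44205795]
```

View pics/scene18.png

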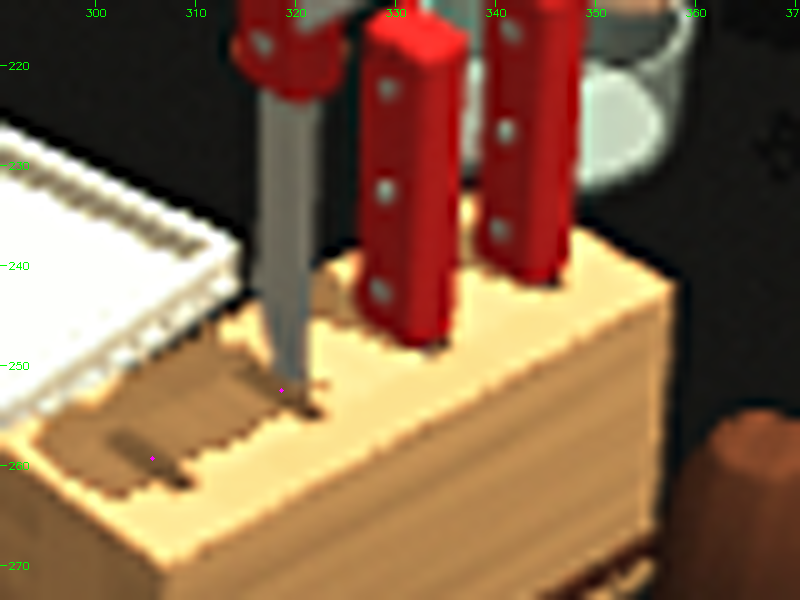

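Emit:
{"name": "servo_tool", "arguments": {"moves": [[[0, 0, 0, -0.0025, 0, 0.008, 1], [0, 0, 0, -0.0025, 0, 0.016, 1], [0, 0, 0, -0.0025, 0, 0.028, 1], [0, 0, 0, -0.0025, 0, 0.04, 1], [0, 0, 0, -0.0025, 0, 0.052, 1], [0, 0, 0, -0.0025, 0, 0.064, 1], [0, 0, 0, -0.0025, 0, 0.064, 1]]]}}

```text
time_s: 28.98
ee_pos: [0.6261, -0.0472, 0.1776]
eef_rot: [-3.14, -0.001, 1.486]
force: [-0.8, 0.5, 0.1]
grip_width: 0.0239
```

```bash
python3 -c "
from h import *
mv(W(BLOCK,(0,-.0215,.12)),np.pi/2-.085)"
```

```text
turn [-0.0008 -0.0005  0.0001] shift [0.0004 0.0009 0.1152] | now [ 0.6261 -0.0472  0.1776] [-3.140e+00 -1.000e-03  1.486e+00] F [-0.8  0.5  0.1] w 0.0239 t 28.98 need rows 1.4
```

Emit:
{"name": "servo_tool", "arguments": {"moves": [[[0, 0, 0, 0, 0, 0.02, 1], [0, 0, 0, 0, 0, 0.04, 1], [0, 0, 0, 0, 0, 0.06, 1], [0, 0, 0, 0, 0, 0.08, 1], [0, 0, 0, 0, 0, 0.1, 1], [0, 0, 0, 0, 0, 0.11, 1], [0, 0, 0, 0, 0, 0.116, 1], [0, 0, 0, 0, 0, 0.116, 1], [0, 0, 0, 0, 0, 0.116, 1]]]}}

```text
time_s: 29.73
ee_pos: [0.6261, -0.0471, 0.1202]
eef_rot: [-3.141, -0.001, 1.486]
force: [-3.6, 0.8, 5.8]
grip_width: 0.0237
```

Emit:
{"name": "servo_tool", "arguments": {"moves": [[[0, 0, 0, 0, 0, 0, 0.7], [0, 0, 0, 0, 0, 0, 0.55], [0, 0, 0, 0, 0, 0, 0.55], [0, 0, 0, 0, 0, 0, 0.55], [0, 0, 0, 0, 0, -0.04, 0.55], [0, 0, 0, 0, 0, -0.1, 0.55], [0, 0, 0, 0, 0, -0.17, 0.55], [0, 0, 0, 0, 0, -0.23, 0.55], [0, 0, 0, 0, 0, -0.25, 0.55], [0, 0, 0, 0, 0, -0.25, 0.55]]]}}

```text
time_s: 30.57
ee_pos: [0.627, -0.0474, 0.248]
eef_rot: [3.138, -0.0, 1.486]
force: [-0.5, -0.7, -1.1]
grip_width: 0.0417
```

```bash
python3 -c "
from h import *
mv([.42,.03,.2],1.58)
c=camera('scene'); p=P(c,[W(BLOCK,(0,.021,.1))])[0]; crop(c,int(p[0])-65,int(p[1])-65,130,100,'scene19')
c=camera('top'); cv2.imwrite('pics/top19.png',c['color'][:,:,::-1])"
```

```text
turn [ 0.0026 -0.0002 -0.0598] shift [ 0.1191 -0.426   0.0944] | now [ 0.627  -0.0474  0.248 ] [ 3.138 -0.     1.486] F [-0.5 -0.7 -1.1] w 0.0417 t 30.57 need rows 5.4
```

View pics/scene19.png

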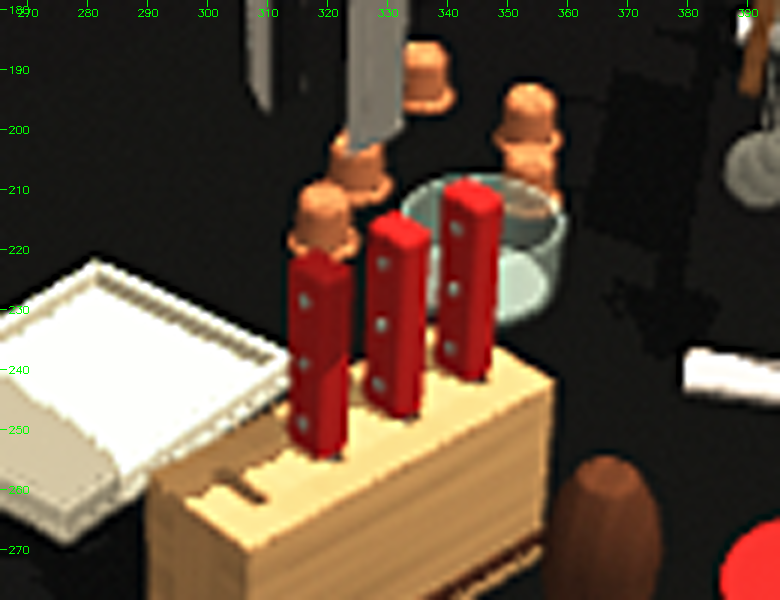

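View pics/top19.png

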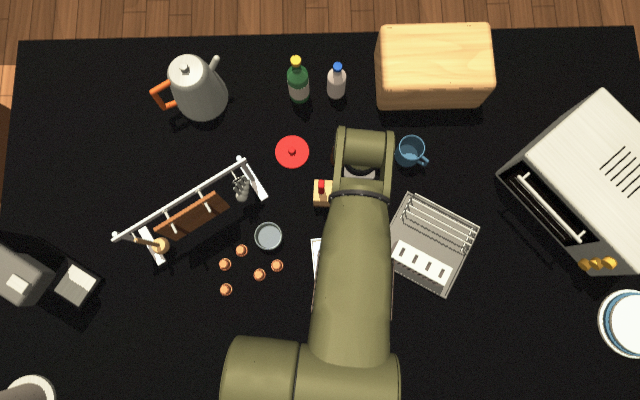

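```bash
python3 -c "
from h import *
mv([.4207,.1774,.18],1.97)"
```

```text
turn [-0.0012 -0.0009 -0.3081] shift [ 0.4127 -0.4466  0.129 ] | now [ 0.6259 -0.0472  0.2438] [-3.139e+00 -1.000e-03  1.486e+00] F [ 0.7  0.1 -0. ] w 0.0422 t 30.67 need rows 7.5
```

Emit:
{"name": "servo_tool", "arguments": {"moves": [[[0, 0, 0, 0.02, -0.04, -0.01, 0.55], [0, 0, -0.03, 0.05, -0.1, -0.01, 0.55], [0, 0, -0.07, 0.1, -0.16, -0.01, 0.55], [0, 0, -0.11, 0.15, -0.22, 0, 0.55], [0, 0, -0.15, 0.21, -0.28, 0.02, 0.5], [0, 0, -0.19, 0.27, -0.33, 0.05, 0.5], [0, 0, -0.23, 0.33, -0.38, 0.08, 0.5], [0, 0, -0.27, 0.38, -0.42, 0.11, 0.5], [-0.0012, -0.0009, -0.3, 0.405, -0.44, 0.127, 0.5], [-0.0012, -0.0009, -0.308, 0.413, -0.447, 0.129, 0.5], [-0.0012, -0.0009, -0.308, 0.413, -0.447, 0.129, 0.5]]]}}

```text
time_s: 31.58
ee_pos: [0.4195, 0.1779, 0.1786]
eef_rot: [-3.139, -0.0, 1.971]
force: [-0.1, -0.5, 0.3]
grip_width: 0.0472
```

```bash
python3 -c "
from h import *
mv([.4207,.1774,.007],1.97)
c=camera('top'); crop(c,205,225,100,75,'t20')
c=camera('scene'); crop(c,300,150,100,75,'s20')"
```

```text
turn [-0.0019 -0.0001  0.0009] shift [-0.002   0.0029  0.3431] | now [0.4195 0.1779 0.1786] [-3.139 -0.     1.971] F [-0.1 -0.5  0.3] w 0.0472 t 31.58 need rows 4.1
```

View pics/t20.png

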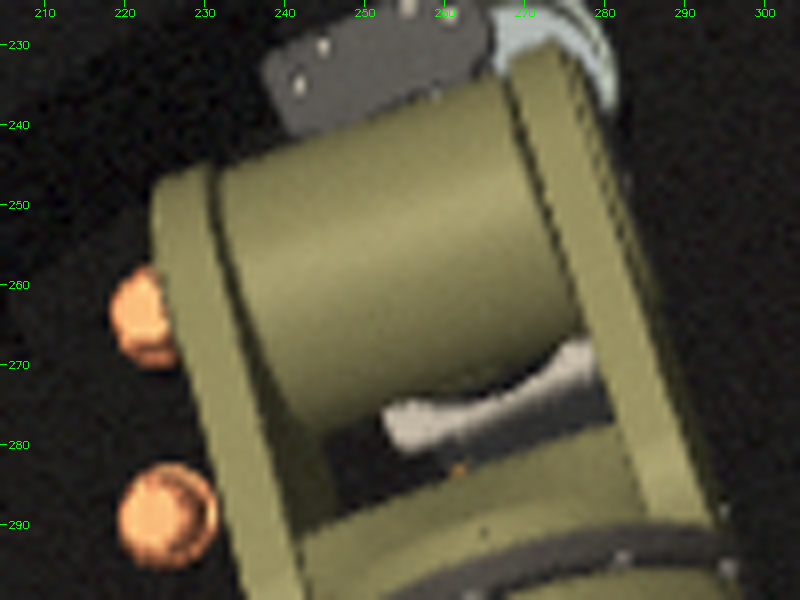

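View pics/s20.png

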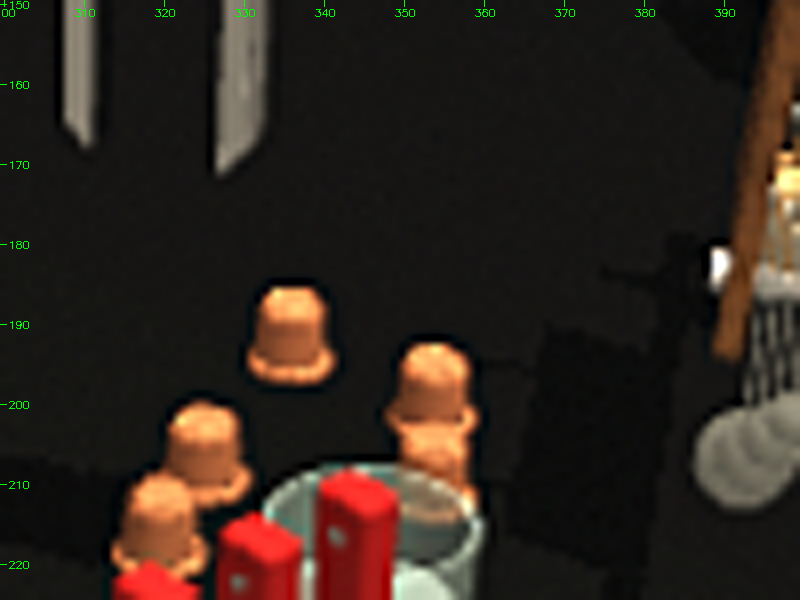

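```bash
python3 -c "
from h import *
c=camera('scene')
k=lambda x,y:(300+x/8-.5,150+y/8-.5)
for n,top,fl in (('c4',(162,487),(159,553)),('c3',(206,415),(206,482)),('c5',(293,300),(291,361)),('c2',(435,358),(433,416))):
  print(n,ray(c,*k(*top),.03)[:2].round(4),ray(c,*k(*fl),.0025)[:2].round(4))"
```

```text
c4 [0.42   0.1805] [0.4232 0.1763]
c3 [0.3942 0.2344] [0.3998 0.2295]
c5 [0.354  0.3341] [0.3575 0.3306]
c2 [0.4299 0.3381] [0.4314 0.3378]
```

Emit:
{"name": "servo_tool", "arguments": {"moves": [[[-0.0019, 0, 0.001, -0.0015, 0.003, 0.06, 0.5], [-0.0019, 0, 0.001, -0.0015, 0.003, 0.13, 0.5], [-0.0019, 0, 0.001, -0.0015, 0.003, 0.2, 0.5], [-0.0019, 0, 0.001, -0.0015, 0.003, 0.27, 0.5], [-0.0019, 0, 0.001, -0.0015, 0.003, 0.32, 0.5], [-0.0019, 0, 0.001, -0.0015, 0.003, 0.34, 0.5], [-0.0019, 0, 0.001, -0.0015, 0.003, 0.342, 0.5], [-0.0019, 0, 0.001, -0.0015, 0.003, 0.342, 0.7], [-0.0019, 0, 0.001, -0.0015, 0.003, 0.342, 0.9], [-0.0019, 0, 0.001, -0.0015, 0.003, 0.342, 0.9], [-0.0019, 0, 0.001, -0.0015, 0.003, 0.342, 0.9], [-0.0019, 0, 0.001, -0.0015, 0.003, 0.342, 0.9]]], "squeeze": 8}}

```text
time_s: 32.73
ee_pos: [0.4239, 0.1769, 0.0104]
eef_rot: [3.136, 0.001, 1.966]
force: [-0.4, -1.6, 8.1]
grip_width: 0.0286
```

```bash
python3 -c "
from h import *
mv(W(TRAY,(.03,.045,.05)),1.97)"
```

```text
turn [ 0.0036  0.0004 -0.0024] shift [-0.2927 -0.0285 -0.0792] | now [0.4239 0.1769 0.0104] [3.136e+00 1.000e-03 1.966e+00] F [-0.4 -1.6  8.1] w 0.0286 t 32.73 need rows 3.7
```

```bash
python3 -c "
from h import *
c=camera('scene'); crop(c,290,180,80,60,'s21')"
```

```text
(no output)
```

View pics/s21.png

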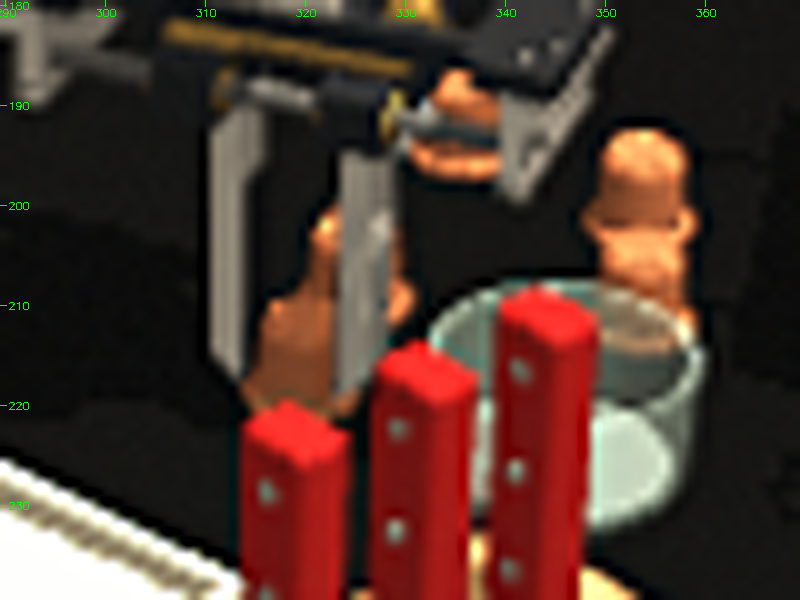

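```bash
python3 -c "
from h import *
mv(W(TRAY,(0,.045,.07)),1.65)"
```

```text
turn [ 3.600e-03 -2.000e-04  2.013e-01] shift [-0.2741 -0.0853 -0.1195] | now [0.4239 0.1768 0.0104] [3.136e+00 1.000e-03 1.966e+00] F [-0.8 -2.2  7.9] w 0.0289 t 32.78 need rows 3.7
```

Emit:
{"name": "servo_tool", "arguments": {"moves": [[[0, 0, 0, 0, 0, -0.02, 0.9], [0, 0, 0, 0, 0, -0.06, 0.9], [0, 0, 0, 0, 0, -0.1, 0.9], [0, 0, 0, 0, 0, -0.14, 0.9], [0, 0, 0, 0, 0, -0.14, 0.9]]]}}

```text
time_s: 33.2
ee_pos: [0.4252, 0.1774, 0.0847]
eef_rot: [3.13, 0.001, 1.966]
force: [0.6, -0.2, 0.5]
grip_width: 0.0288
```

```bash
python3 -c "
from h import *
mv(W(TRAY,(0,.045,.07)),1.65)
c=camera('scene'); crop(c,290,170,80,60,'s22')"
```

```text
turn [ 0.0076 -0.0005  0.2014] shift [-0.2739 -0.0892  0.0286] | now [0.4252 0.1774 0.0847] [3.130e+00 1.000e-03 1.966e+00] F [ 0.6 -0.2  0.5] w 0.0288 t 33.2 need rows 3.5
```

View pics/s22.png

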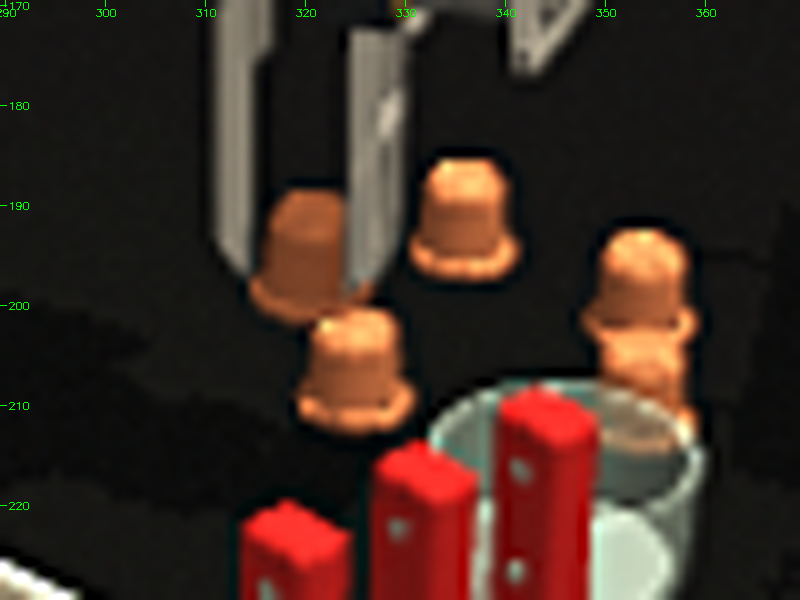

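Emit:
{"name": "servo_tool", "arguments": {"moves": [[[0, 0, 0.03, -0.04, -0.013, 0, 0.9], [0.003, 0, 0.07, -0.1, -0.033, 0, 0.9], [0.006, 0, 0.11, -0.16, -0.052, 0.01, 0.9], [0.0076, 0, 0.15, -0.21, -0.068, 0.02, 0.9], [0.0076, 0, 0.18, -0.255, -0.083, 0.028, 0.9], [0.0076, 0, 0.2, -0.274, -0.089, 0.028, 0.9], [0.0076, 0, 0.2, -0.274, -0.089, 0.028, 0.9], [0.0076, 0, 0.2, -0.274, -0.089, 0.028, 0.9]]]}}

```text
time_s: 33.92
ee_pos: [0.4362, 0.0339, 0.0683]
eef_rot: [-3.139, -0.001, 1.652]
force: [-0.1, 1.1, 0.0]
grip_width: 0.0286
```

```bash
python3 -c "
from h import *
mv(W(TRAY,(0,.045,.0165)),1.65)"
```

```text
turn [-0.0014 -0.0003  0.0015] shift [-0.0003  0.0016  0.1036] | now [0.4362 0.0339 0.0683] [-3.139e+00 -1.000e-03  1.652e+00] F [-0.1  1.1  0. ] w 0.0286 t 33.92 need rows 1.2
```

Emit:
{"name": "servo_tool", "arguments": {"moves": [[[0, 0, 0, 0, 0.0015, 0.03, 0.9], [0, 0, 0, 0, 0.0015, 0.06, 0.9], [0, 0, 0, 0, 0.0015, 0.085, 0.9], [0, 0, 0, 0, 0.0015, 0.098, 0.9], [0, 0, 0, 0, 0.0015, 0.102, 0.9], [0, 0, 0, 0, 0.0015, 0.102, 0.9], [0, 0, 0, 0, 0.0015, 0.102, 0.6], [0, 0, 0, 0, 0.0015, 0.102, 0.5], [0, 0, 0, 0, 0.0015, 0.102, 0.5], [0, 0, 0, 0, 0.0015, 0.102, 0.5]]]}}

```text
time_s: 34.75
ee_pos: [0.4371, 0.034, 0.0177]
eef_rot: [-3.14, -0.0, 1.652]
force: [0.5, -0.3, -0.5]
grip_width: 0.0466
```

Emit:
{"name": "servo_tool", "arguments": {"moves": [[[0, 0, 0, 0, 0, -0.02, 0.5], [0, 0, 0, 0, 0, -0.07, 0.5], [0, 0, 0, 0, 0, -0.14, 0.5], [0, 0, 0, 0, 0, -0.2, 0.5], [0, 0, 0, 0, 0, -0.22, 0.5], [0, 0, 0, 0, 0, -0.22, 0.5]]]}}

```text
time_s: 35.25
ee_pos: [0.4385, 0.0339, 0.1307]
eef_rot: [3.138, -0.0, 1.652]
force: [0.1, 0.8, 0.1]
grip_width: 0.0467
```

```bash
python3 -c "
from h import *
mv([.3965,.2315,.12],2.10)
c=camera('scene'); crop(c,235,170,130,100,'s23')
c=camera('top'); crop(c,205,225,130,75,'t23')"
```

```text
turn [ 0.0024  0.0005 -0.285 ] shift [ 0.4006 -0.0517  0.0212] | now [0.4385 0.0339 0.1307] [ 3.138 -0.     1.652] F [0.1 0.8 0.1] w 0.0467 t 35.25 need rows 4.9
```

View pics/s23.png

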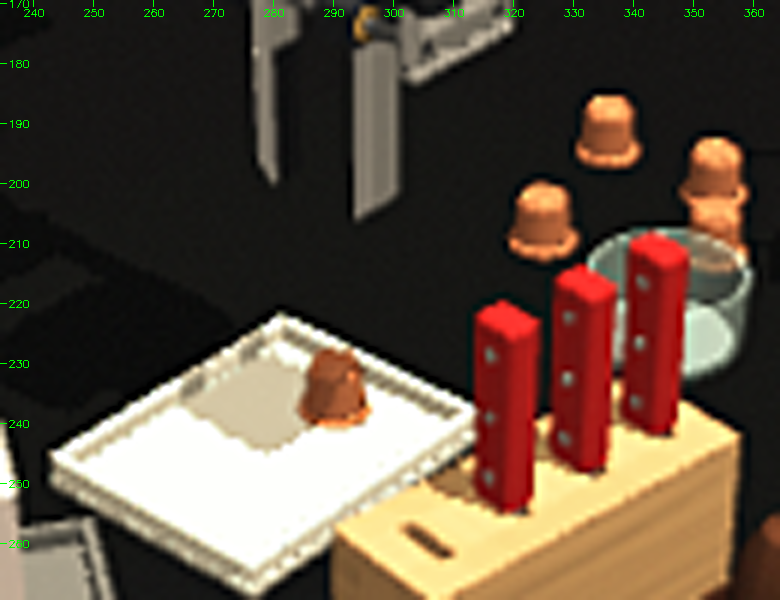

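View pics/t23.png

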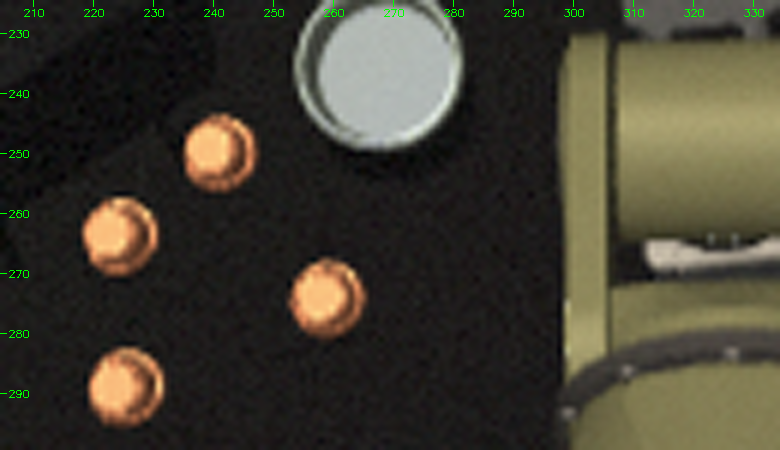

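```bash
python3 -c "
from h import *
c=camera('top')
for x,y in ((328,298),(126,387),(120,236),(221,153)): print(ray(c,205+x/6-.5,225+y/6-.5,.002)[:2].round(4))
mv([.3985,.231,.12],2.10)"
```

```text
[0.3953 0.2335]
[0.3537 0.336 ]
[0.4298 0.3399]
[0.4707 0.2884]
turn [-0.0018 -0.0008 -0.285 ] shift [ 0.399  -0.0439  0.0137] | now [0.4367 0.034  0.1267] [-3.139e+00 -1.000e-03  1.652e+00] F [ 0.9 -0.4 -0.1] w 0.0471 t 35.4 need rows 4.8
```

Emit:
{"name": "servo_tool", "arguments": {"moves": [[[0, 0, -0.04, 0.05, -0.006, 0, 0.5], [0, 0, -0.1, 0.12, -0.015, 0, 0.5], [0, 0, -0.16, 0.2, -0.024, 0.005, 0.5], [0, 0, -0.22, 0.28, -0.032, 0.01, 0.5], [0, 0, -0.27, 0.35, -0.04, 0.013, 0.5], [-0.0018, -0.0008, -0.285, 0.39, -0.045, 0.014, 0.5], [-0.0018, -0.0008, -0.285, 0.399, -0.046, 0.014, 0.5], [-0.0018, -0.0008, -0.285, 0.399, -0.046, 0.014, 0.5]]]}}

```text
time_s: 36.07
ee_pos: [0.3966, 0.2314, 0.1185]
eef_rot: [-3.139, -0.0, 2.101]
force: [0.1, -0.8, 0.0]
grip_width: 0.0471
```

```bash
python3 -c "
from h import *
mv([.397,.231,.0105],2.10)"
```

```text
turn [-0.0017 -0.0001  0.0008] shift [-0.0011  0.0008  0.2161] | now [0.3966 0.2314 0.1185] [-3.139 -0.     2.101] F [ 0.1 -0.8  0. ] w 0.0471 t 36.07 need rows 2.6
```

Emit:
{"name": "servo_tool", "arguments": {"moves": [[[-0.0017, 0, 0.001, -0.001, 0.001, 0.05, 0.5], [-0.0017, 0, 0.001, -0.001, 0.001, 0.11, 0.5], [-0.0017, 0, 0.001, -0.001, 0.001, 0.16, 0.5], [-0.0017, 0, 0.001, -0.001, 0.001, 0.2, 0.5], [-0.0017, 0, 0.001, -0.001, 0.001, 0.215, 0.5], [-0.0017, 0, 0.001, -0.001, 0.001, 0.216, 0.5], [-0.0017, 0, 0.001, -0.001, 0.001, 0.216, 0.5], [-0.0017, 0, 0.001, -0.001, 0.001, 0.216, 0.7], [-0.0017, 0, 0.001, -0.001, 0.001, 0.216, 0.9], [-0.0017, 0, 0.001, -0.001, 0.001, 0.216, 0.9], [-0.0017, 0, 0.001, -0.001, 0.001, 0.216, 0.9], [-0.0017, 0, 0.001, -0.001, 0.001, 0.216, 0.9]]]}}

```text
time_s: 37.07
ee_pos: [0.3975, 0.2313, 0.0113]
eef_rot: [3.14, 0.0, 2.1]
force: [-0.3, -1.6, 7.1]
grip_width: 0.0289
```

Emit:
{"name": "servo_tool", "arguments": {"moves": [[[0, 0, 0, 0, 0, -0.02, 0.9], [0, 0, 0, 0, 0, -0.06, 0.9], [0, 0, 0, 0, 0, -0.1, 0.9], [0, 0, 0, 0, 0, -0.14, 0.9], [0, 0, 0, 0, 0, -0.14, 0.9]]]}}

```text
time_s: 37.48
ee_pos: [0.3989, 0.232, 0.0853]
eef_rot: [3.134, 0.0, 2.1]
force: [-0.2, -0.1, -0.2]
grip_width: 0.0285
```

```bash
python3 -c "
from h import *
mv(W(TRAY,(0,0,.09)),1.65)
c=camera('scene'); crop(c,275,160,100,75,'s24')"
```

```text
turn [ 0.0045 -0.0007  0.2865] shift [-0.4616 -0.1735 -0.0105] | now [0.3989 0.232  0.0853] [3.134 0.    2.1  ] F [-0.2 -0.1 -0.2] w 0.0285 t 37.48 need rows 5.9
```

View pics/s24.png

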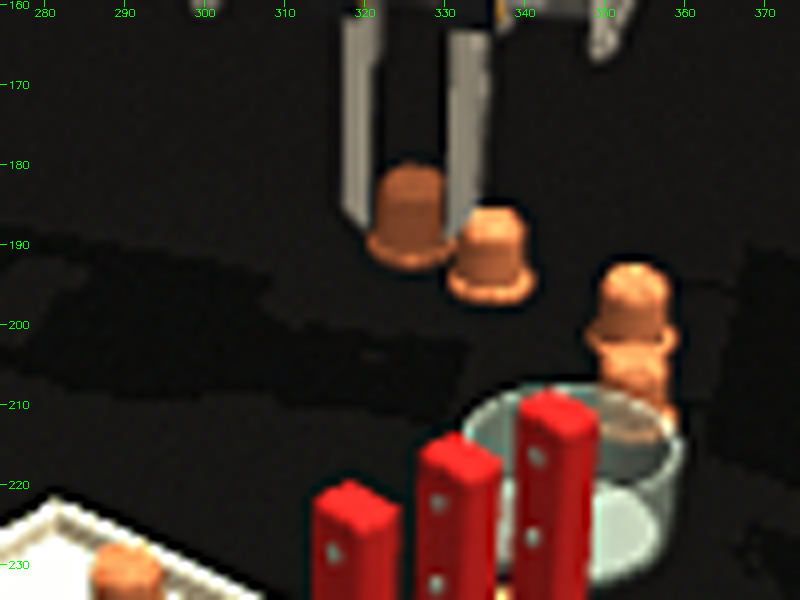

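Emit:
{"name": "servo_tool", "arguments": {"moves": [[[0, 0, 0.04, -0.05, -0.019, -0.005, 0.9], [0.002, 0, 0.09, -0.12, -0.045, -0.01, 0.9], [0.0045, 0, 0.14, -0.19, -0.071, -0.01, 0.9], [0.0045, 0, 0.18, -0.26, -0.098, -0.01, 0.9], [0.0045, 0, 0.22, -0.33, -0.124, -0.01, 0.9], [0.0045, 0, 0.26, -0.4, -0.15, -0.01, 0.9], [0.0045, 0, 0.28, -0.445, -0.168, -0.01, 0.9], [0.0045, 0, 0.286, -0.464, -0.174, -0.01, 0.9], [0.0045, 0, 0.286, -0.464, -0.174, -0.01, 0.9], [0.0045, 0, 0.286, -0.464, -0.174, -0.01, 0.9]]]}}

```text
time_s: 38.37
ee_pos: [0.4399, -0.012, 0.0875]
eef_rot: [-3.139, -0.001, 1.651]
force: [-0.4, -0.2, -0.2]
grip_width: 0.0285
```

```bash
python3 -c "
from h import *
mv(W(TRAY,(0,-.002,.0175)),1.65)"
```

```text
turn [-0.0018 -0.0005  0.0006] shift [-0.0022  0.0017  0.1399] | now [ 0.4399 -0.012   0.0875] [-3.139e+00 -1.000e-03  1.651e+00] F [-0.4 -0.2 -0.2] w 0.0285 t 38.37 need rows 1.7
```

Emit:
{"name": "servo_tool", "arguments": {"moves": [[[0, 0, 0, -0.002, 0.0015, 0.03, 0.9], [0, 0, 0, -0.002, 0.0015, 0.07, 0.9], [0, 0, 0, -0.002, 0.0015, 0.11, 0.9], [0, 0, 0, -0.002, 0.0015, 0.132, 0.9], [0, 0, 0, -0.002, 0.0015, 0.138, 0.9], [0, 0, 0, -0.002, 0.0015, 0.138, 0.9], [0, 0, 0, -0.002, 0.0015, 0.138, 0.6], [0, 0, 0, -0.002, 0.0015, 0.138, 0.5], [0, 0, 0, -0.002, 0.0015, 0.138, 0.5], [0, 0, 0, -0.002, 0.0015, 0.138, 0.5]]]}}

```text
time_s: 39.2
ee_pos: [0.4409, -0.0129, 0.019]
eef_rot: [-3.14, -0.001, 1.651]
force: [-0.1, -0.3, 0.6]
grip_width: 0.0464
```

Emit:
{"name": "servo_tool", "arguments": {"moves": [[[0, 0, 0, 0, 0, -0.02, 0.5], [0, 0, 0, 0, 0, -0.07, 0.5], [0, 0, 0, 0, 0, -0.14, 0.5], [0, 0, 0, 0, 0, -0.2, 0.5], [0, 0, 0, 0, 0, -0.22, 0.5], [0, 0, 0, 0, 0, -0.22, 0.5]]]}}

```text
time_s: 39.7
ee_pos: [0.4423, -0.0131, 0.1321]
eef_rot: [3.138, 0.0, 1.651]
force: [0.9, 0.5, -0.5]
grip_width: 0.047
```

```bash
python3 -c "
from h import *
mv([.355,.333,.12],2.32)
c=camera('scene'); crop(c,235,170,130,100,'s25')
c=camera('top'); crop(c,205,225,130,75,'t25')"
```

```text
turn [ 0.0021  0.001  -0.4259] shift [ 0.7039 -0.1187  0.0234] | now [ 0.4423 -0.0131  0.1321] [3.138 0.    1.651] F [ 0.9  0.5 -0.5] w 0.047 t 39.7 need rows 8.6
```

View pics/s25.png

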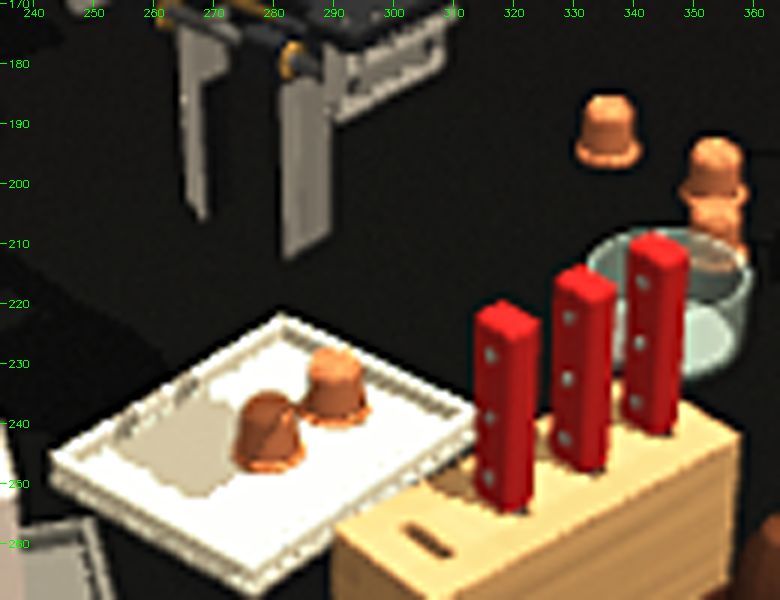

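View pics/t25.png

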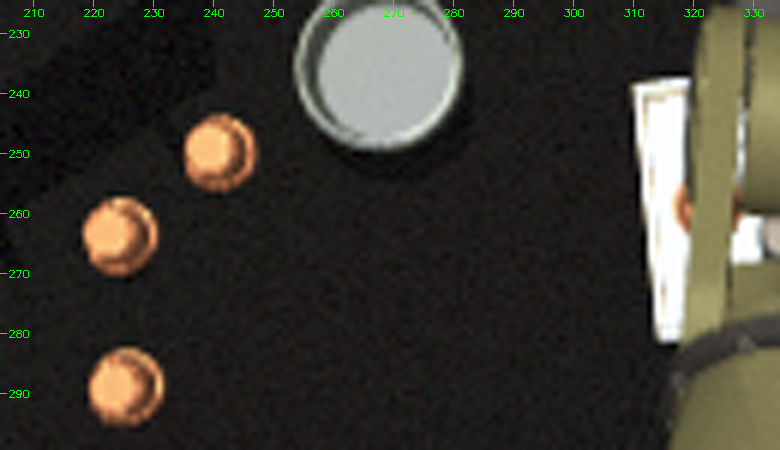

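Emit:
{"name": "servo_tool", "arguments": {"moves": [[[0, 0, -0.03, 0.04, -0.007, 0, 0.5], [0, 0, -0.07, 0.11, -0.018, 0, 0.5], [0, 0, -0.12, 0.18, -0.03, 0, 0.5], [0, 0, -0.16, 0.26, -0.043, 0.005, 0.5], [0, 0, -0.21, 0.34, -0.057, 0.01, 0.5], [0, 0, -0.26, 0.42, -0.07, 0.015, 0.5], [0, 0, -0.3, 0.5, -0.084, 0.02, 0.5], [0, 0, -0.35, 0.58, -0.098, 0.023, 0.5], [0, 0, -0.39, 0.65, -0.11, 0.023, 0.5], [0.002, 0.001, -0.426, 0.69, -0.117, 0.023, 0.5], [0.002, 0.001, -0.426, 0.704, -0.118, 0.023, 0.5], [0.002, 0.001, -0.426, 0.704, -0.118, 0.023, 0.5]]]}}

```text
time_s: 40.8
ee_pos: [0.3529, 0.3337, 0.116]
eef_rot: [-3.136, -0.004, 2.321]
force: [0.3, -0.3, -1.0]
grip_width: 0.047
```

```bash
python3 -c "
from h import *
mv([.3555,.333,.0105],2.32)"
```

```text
turn [-0.0038 -0.0027  0.0004] shift [-0.0054  0.0042  0.211 ] | now [0.3529 0.3337 0.116 ] [-3.136 -0.004  2.321] F [ 0.3 -0.3 -1. ] w 0.047 t 40.8 need rows 2.5
```

Emit:
{"name": "servo_tool", "arguments": {"moves": [[[-0.0038, -0.0027, 0, -0.004, 0.003, 0.05, 0.5], [-0.0038, -0.0027, 0, -0.004, 0.003, 0.11, 0.5], [-0.0038, -0.0027, 0, -0.004, 0.003, 0.16, 0.5], [-0.0038, -0.0027, 0, -0.004, 0.003, 0.195, 0.5], [-0.0038, -0.0027, 0, -0.004, 0.003, 0.21, 0.5], [-0.0038, -0.0027, 0, -0.004, 0.003, 0.211, 0.5], [-0.0038, -0.0027, 0, -0.004, 0.003, 0.211, 0.5], [-0.0038, -0.0027, 0, -0.004, 0.003, 0.211, 0.7], [-0.0038, -0.0027, 0, -0.004, 0.003, 0.211, 0.9], [-0.0038, -0.0027, 0, -0.004, 0.003, 0.211, 0.9], [-0.0038, -0.0027, 0, -0.004, 0.003, 0.211, 0.9], [-0.0038, -0.0027, 0, -0.004, 0.003, 0.211, 0.9]]]}}

```text
time_s: 41.8
ee_pos: [0.355, 0.3334, 0.0112]
eef_rot: [3.14, 0.0, 2.321]
force: [0.2, -1.2, 7.0]
grip_width: 0.0287
```

Emit:
{"name": "servo_tool", "arguments": {"moves": [[[0, 0, 0, 0, 0, -0.02, 0.9], [0, 0, 0, 0, 0, -0.06, 0.9], [0, 0, 0, 0, 0, -0.1, 0.9], [0, 0, 0, 0, 0, -0.15, 0.9], [0, 0, 0, 0, 0, -0.16, 0.9], [0, 0, 0, 0, 0, -0.16, 0.9]]]}}

```text
time_s: 42.3
ee_pos: [0.3555, 0.3339, 0.0932]
eef_rot: [3.137, 0.001, 2.321]
force: [-0.7, -0.7, -0.4]
grip_width: 0.0286
```

```bash
python3 -c "
from h import *
mv(W(TRAY,(0,-.047,.095)),1.65)
c=camera('scene'); crop(c,275,150,100,75,'s26')"
```

```text
turn [ 0.0031 -0.0007  0.427 ] shift [-0.6942 -0.4043 -0.0053] | now [0.3555 0.3339 0.0932] [3.137e+00 1.000e-03 2.321e+00] F [-0.7 -0.7 -0.4] w 0.0286 t 42.3 need rows 9.6
```

View pics/s26.png

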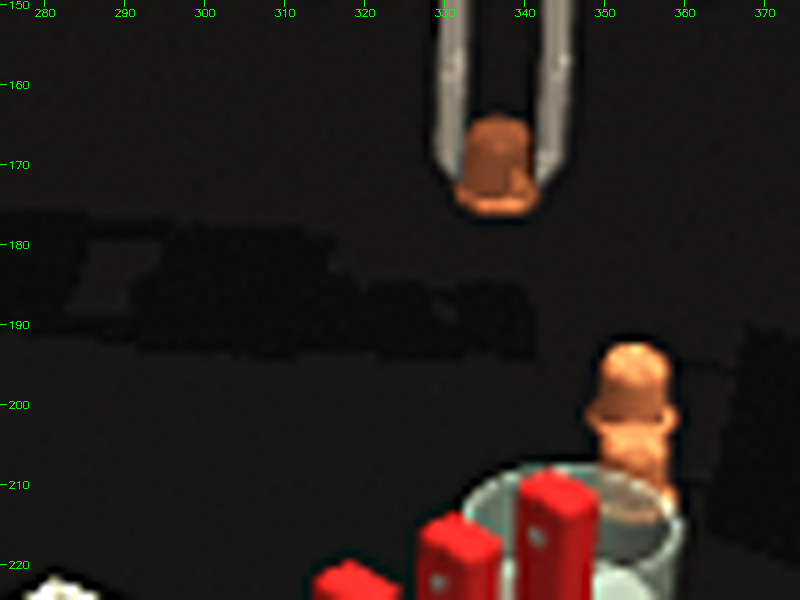

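Emit:
{"name": "servo_tool", "arguments": {"moves": [[[0, 0, 0.03, -0.035, -0.02, -0.003, 0.9], [0, 0, 0.07, -0.1, -0.058, -0.005, 0.9], [0, 0, 0.12, -0.165, -0.096, -0.005, 0.9], [0, 0, 0.16, -0.23, -0.134, -0.005, 0.9], [0.003, 0, 0.2, -0.295, -0.172, -0.005, 0.9], [0.003, 0, 0.24, -0.36, -0.21, -0.005, 0.9], [0.003, 0, 0.28, -0.425, -0.248, -0.005, 0.9], [0.003, 0, 0.32, -0.49, -0.285, -0.005, 0.9], [0.003, 0, 0.36, -0.555, -0.323, -0.005, 0.9], [0.003, 0, 0.4, -0.62, -0.361, -0.005, 0.9], [0.003, 0, 0.427, -0.67, -0.39, -0.005, 0.9], [0.003, 0, 0.427, -0.694, -0.404, -0.005, 0.9]]]}}

```text
time_s: 43.35
ee_pos: [0.4434, -0.061, 0.0925]
eef_rot: [-3.138, -0.0, 1.645]
force: [0.9, 0.2, -1.0]
grip_width: 0.0288
```

```bash
python3 -c "
from h import *
mv(W(TRAY,(0,-.047,.0175)),1.65)"
```

```text
turn [-0.0025 -0.     -0.0033] shift [0.0062 0.0027 0.15  ] | now [ 0.4434 -0.061   0.0925] [-3.138 -0.     1.645] F [ 0.9  0.2 -1. ] w 0.0288 t 43.35 need rows 1.8
```

Emit:
{"name": "servo_tool", "arguments": {"moves": [[[0, 0, -0.003, 0.006, 0.0015, 0.03, 0.9], [0, 0, -0.003, 0.006, 0.002, 0.07, 0.9], [0, 0, -0.003, 0.006, 0.002, 0.115, 0.9], [0, 0, -0.003, 0.006, 0.002, 0.14, 0.9], [0, 0, -0.003, 0.006, 0.002, 0.149, 0.9], [0, 0, -0.003, 0.006, 0.002, 0.149, 0.9], [0, 0, -0.003, 0.006, 0.002, 0.149, 0.9], [0, 0, -0.003, 0.006, 0.002, 0.149, 0.6], [0, 0, -0.003, 0.006, 0.002, 0.149, 0.5], [0, 0, -0.003, 0.006, 0.002, 0.149, 0.5], [0, 0, -0.003, 0.006, 0.002, 0.149, 0.5]]]}}

```text
time_s: 44.27
ee_pos: [0.4441, -0.058, 0.0183]
eef_rot: [-3.138, 0.0, 1.65]
force: [0.5, 0.4, -0.3]
grip_width: 0.0465
```

Emit:
{"name": "servo_tool", "arguments": {"moves": [[[0, 0, 0, 0, 0, -0.02, 0.5], [0, 0, 0, 0, 0, -0.07, 0.5], [0, 0, 0, 0, 0, -0.14, 0.5], [0, 0, 0, 0, -0.05, -0.22, 0.5], [0, 0, 0, 0, -0.12, -0.3, 0.5], [0, 0, 0, 0, -0.15, -0.36, 0.5], [0, 0, 0, 0, -0.15, -0.4, 0.5], [0, 0, 0, 0, -0.15, -0.4, 0.5], [0, 0, 0, 0, -0.15, -0.4, 0.5]]]}}

```text
time_s: 45.02
ee_pos: [0.3702, -0.064, 0.2203]
eef_rot: [3.141, 0.002, 1.649]
force: [1.0, -0.1, -0.6]
grip_width: 0.0469
```

```bash
python3 -c "
from h import *
print(get_obs()['ee_pos'])
c=camera('scene'); cv2.imwrite('pics/s27.png',c['color'][:,:,::-1]); crop(c,380,110,60,75,'s27b',8)
c=camera('top'); cv2.imwrite('pics/t27.png',c['color'][:,:,::-1]); crop(c,105,150,145,100,'t27b',5)"
```

```text
[ 0.37021687 -0.06395374  0.22028809]
```

View pics/s27.png

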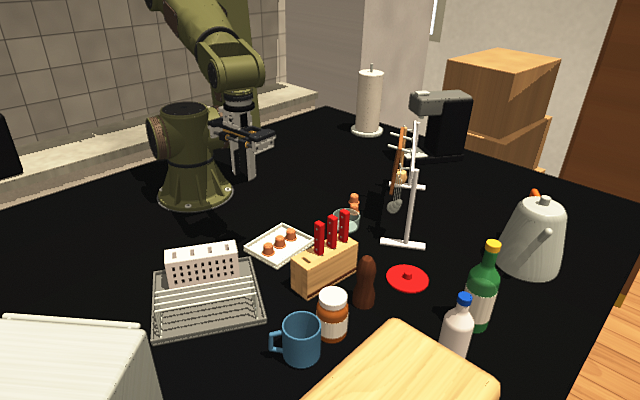

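View pics/t27.png

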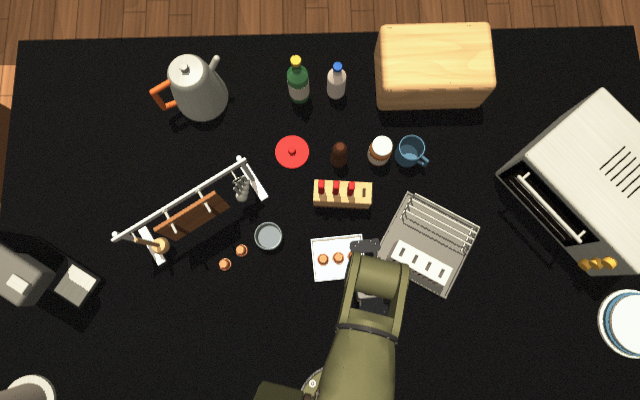

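View pics/s27b.png

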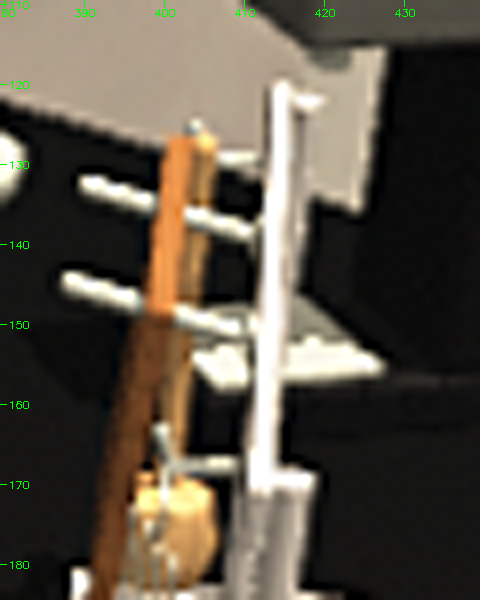

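View pics/t27b.png

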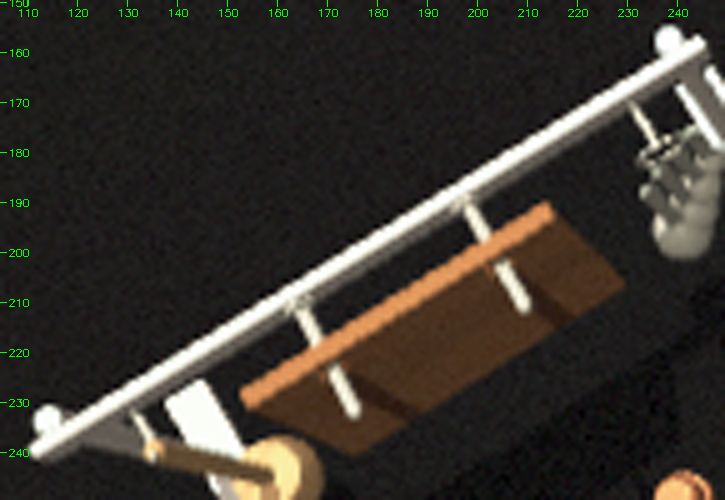

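```bash
python3 -c "
from h import *
print(hand_in())"
```

```text
the job is handed in; nothing more can be done
None
```

The kitchenette is set up as asked, and I handed the job in at about 45 s of the 210 s allowed; the hand-in reports no verdict.

- **Knives:** Three knives were present. All three now stand in block slots, blade down, with the handles seated on the top face. Each insertion ended with light contact of about 6–7 N, and the rack caddy is empty.
- **Board:** It hangs by both holes, roughly halfway along the two long pins. The last images from both cameras show both pins through it. It leans slightly because of the sloping pins but has not shifted since I released it.
- **Capsules:** Three stand upright in the white tray, and the other two are still on the counter near the ramekin. In the last top view the gripper hid the third tray capsule, but the scene view shows all three. I saw no capsule knocked aside during the run.
- **Items to leave alone:** The ramekin, lid, mug, jar and pepper mill look unmoved in the last images. I judged this by eye and did not measure them.

The robot was clear of everything at the end. No check failed. The only oddity was an upward force of about 7–8 N on the tool as it closed on each capsule; all three still lifted and set down cleanly.

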